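Swap the battery packs in the kitchen charging dock

ROBOT

A 6-joint arm with a two-finger parallel gripper is mounted at the origin on the work surface. World frame = base frame: x ahead of the robot, y to its left, z up, the work surface at z = 0. Lengths are in mm, angles in rad, forces in N, time in s.
With the tool pointing down it reaches from about 325 to 775 mm from the base axis. Payload 5.5 kg.
Tool frame: the origin (TCP) lies between the finger pads; the fingertips stand arm.finger_overhang ahead of it and the grasp point (between the pads) lies 5 mm behind it (arm.finger_overhang is the distance from the TCP to the fingertips, in mm); z points along the fingers, y is the line along which they close (so a half turn about z gives the same grasp; the last joint's range is limited). The gripper opens to 85 mm and grips with 20 to 120 N. Pads are 22 mm wide; open, the fingers measure 114 mm over their backs; the gripper's body (76 mm by 85 mm) begins 54 mm behind the grasp point. The pads swing forward as they close: fully open they stand 13 mm farther back than shut.
Start: joints at [1.071, 0.091, 1.231, -0, 1.82, -0.057], TCP at [257.089, 542.146, 245.275] pointing down, gripper open.
Joint ranges: [-2.87, 2.87], [-0.86, 2.18], [0.17, 2.46], [-1.51, 4.65], [0.06, 2.69], [-2.65, 2.65]. Speed limits (rad/s): [2.57, 2.57, 3.01, 3.14, 3.14, 3.14].

INTERFACE

Orientations are given as a unit quaternion [x, y, z, w].
In Python, from cell import arm gives the robot as it stands. The module is installed in compiled form; this text tells all that it offers.
- The arm moves only by the tool send_rows, never from a script. Its argument "plan" is a list of rows, each a list of 7 numbers: the shift along the tool's x, y, z in units of 50 cm (1.0 is 50 cm), then the turn, a rotation vector about the tool's x, y, z in units of 180 degrees (1.0 is 180 degrees), then the opening, from -1 (shut) to 1 (fully open). A call has 1 to 8 rows; each row shifts and turns the commanded pose from where the row before left it, along the tool's axes as they then stand; what a row does not reach is not made up. A row lasts 1/10 s, in which the tool goes at most 50 mm and 8.59 degrees, less where a joint would pass 70% of its speed; a pose out of reach is approached as far as the arm can. A call with a number of a shift or a turn outside -1 to 1 is refused whole. A call with a gripper value outside its range is refused whole. The fingers move at their own pace and stop on an object; the grip force is fixed at half the most. Time passes only in rows, so rows that do not move let the fingers close. It gives the time, the measured TCP pose, the force, the opening and the grip force at its end, in the units of the state.
- arm.get_state(): the state, without advancing time (a new reading comes with each control period).
- arm.camera(name): name is "scene" or "top" or "wrist"; returns the picture (480x640x3 uint8, red, green, blue); there is no depth.
- arm.get_calibration(name): a dict with "intrinsics" (3x3 intrinsics, pixels), "distortion" ([k1, k2, p1, p2, k3] as OpenCV has them; the pictures are not rectified), "camera_from_world" (4x4, takes a point from world to camera coordinates); the wrist camera has in their place "tool_from_camera" (4x4, takes a point from camera to tool coordinates, whose origin is the TCP and whose axes are the flange's). Camera axes: x right, y down, z forward; pixel columns grow to the right and rows downward; lengths in mm; the calibration is good to about 2 mm. A picture is of the moment at which its call begins: read the wrist's pose just before it. get_calibration takes no time and is no camera call.
- arm.job_done(): hands the job in; it is judged then, once.
Trained networks look in the newest picture that a camera, given by its name, has taken for a name from the list of things; names that differ only in an ending like _2 or _b are one class to them, and where a whole thing is asked for, a point or a joint stands for the part that bears it (a point fixed in the world has none). Each returns a list of dicts, best first, with "score" (0 to 1); they miss things now and then, are a little off and sometimes report something else, mostly with a low value. They report only what shows in the picture. A call takes as long as a camera call. They do not tell look-alikes from the thing itself.
- arm.outline_of(label, camera): "pixels" (480x640 bool, what is visible of it) and "xy" ([column, row] in pixels, amid what is visible of it).
The state is a dict: "time": time; "joint_pos": joint angles; "joint_velocities": joint speeds; "tau": joint torques, N m; "ee_pos": TCP position; "eef_rot": TCP orientation; "ft_force": force on the tool from outside, world axes, zero at the start; "moment": the same for the moment, N m; "finger_gap": finger opening in mm; "finger_force": force on a finger pad.
Only numpy, scipy, OpenCV 4.12 (cv2) and the standard library are available. Lean on these libraries where they do the work, as an engineer would, in place of code of your own. Each camera call takes 0.05 s, during which the arm holds its last target. There are 200 camera calls.

TASK

Swap the battery packs at the charging dock: turn the rotary selector to off, then flip the mains isolator lever off; lay every charged pack flat in the wooden tray and push every flat pack from the counter, nose first, fully home into a bay of its own. Then flip the isolator back on and after that turn the selector back to charge. Never touch a pack at the dock while the isolator is on, and leave the other things on the counter standing where they are.

Things in the scene. Friction and masses are not known exactly. Their poses are not given: they have to be found in the camera images.
- dock: fixed grey charging dock, 236 mm wide (y). Origin: on the counter, middle of the mouth face; x points into its three bays. 5 mm floor from 55 mm before the mouth to the end walls 60 mm behind it. Bays 47 wide, 38 high, 78 apart (walls between); roof top 49 mm up; behind them a block 60 deep, 49 tall. A pack home sticks out 50 mm at the tail; friction alone holds it.
- bay1 (a point): middle of the right-hand (lowest y) bay's end wall, on the bay floor (5 mm above the counter), 60 mm inside the mouth; axes as the dock. A pack fully home has its nose point here.
- bay2 (a point): middle of the middle bay's end wall, on the bay floor (5 mm above the counter), 60 mm inside the mouth; axes as the dock. A pack fully home has its nose point here.
- bay3 (a point): middle of the left-hand (highest y) bay's end wall, on the bay floor (5 mm above the counter), 60 mm inside the mouth; axes as the dock. A pack fully home has its nose point here.
- flat1: flat (discharged) battery pack, black, 110 mm long (x), 44 wide (y), 34 tall (z), 0.15 to 0.3 kg. Nose end (+x): grey step 32 wide, 10 long, 30 high with brass contacts; tail end (-x): three grey ribs on top. Origin: centre of its underside. At the start it lies on the counter to the left of the dock; two or three of flat1 to flat3 are present.
- flat2: flat (discharged) battery pack, black, 110 mm long (x), 44 wide (y), 34 tall (z), 0.15 to 0.3 kg. Nose end (+x): grey step 32 wide, 10 long, 30 high with brass contacts; tail end (-x): three grey ribs on top. Origin: centre of its underside. At the start it lies on the counter to the left of the dock; two or three of flat1 to flat3 are present.
- flat3: flat (discharged) battery pack, black, 110 mm long (x), 44 wide (y), 34 tall (z), 0.15 to 0.3 kg. Nose end (+x): grey step 32 wide, 10 long, 30 high with brass contacts; tail end (-x): three grey ribs on top. Origin: centre of its underside. At the start it lies on the counter to the left of the dock; two or three of flat1 to flat3 are present.
- flat1_nose (a point): nose point of flat1: middle of the lower edge line of its nose end, level with the underside, 55 mm from the origin along the pack's x
- flat2_nose (a point): nose point of flat2: middle of the lower edge line of its nose end, level with the underside, 55 mm from the origin along the pack's x
- flat3_nose (a point): nose point of flat3: middle of the lower edge line of its nose end, level with the underside, 55 mm from the origin along the pack's x
- full1: charged battery pack, black, 110 mm long (x), 44 wide (y), 34 tall (z), 0.15 to 0.3 kg. Nose end (+x): grey step 32 wide, 10 long, 30 high with brass contacts; tail end (-x): three grey ribs on top. Origin: centre of its underside. At the start it sits fully home in bay1; one or two of full1 to full3 are present.
- full2: charged battery pack, black, 110 mm long (x), 44 wide (y), 34 tall (z), 0.15 to 0.3 kg. Nose end (+x): grey step 32 wide, 10 long, 30 high with brass contacts; tail end (-x): three grey ribs on top. Origin: centre of its underside. At the start it sits fully home in bay2; one or two of full1 to full3 are present.
- full3: charged battery pack, black, 110 mm long (x), 44 wide (y), 34 tall (z), 0.15 to 0.3 kg. Nose end (+x): grey step 32 wide, 10 long, 30 high with brass contacts; tail end (-x): three grey ribs on top. Origin: centre of its underside. At the start it sits fully home in bay3; one or two of full1 to full3 are present.
- tray: fixed shallow wooden tray on the right, 165 x 165 mm outside, rim 14 mm high, walls and floor 5 mm thick; room for two packs side by side. Origin: centre of its underside on the counter.
- switchbox: fixed grey switch box on the right behind the tray, 110 mm (x) x 170 mm (y) x 50 mm tall; origin: centre of its underside. On its flat top stand the isolator lever (45 mm to +y of centre) and the rotary selector (45 mm to -y of centre).
- isolator (a joint): isolator lever, rad: 0 = off (leaning 0.55 rad to the box's -x, towards the robot), 1.1 = on (leaning as far to +x). Hinge line along the box's y, at its top face, 45 mm to +y of centre. Steel bar with, 60 mm from the hinge, a black cross grip 18 mm thick, 40 long along y. Sprung over centre: past 0.55 it snaps to the far stop; about 3 N at the grip. Starts on.
- selector (a joint): rotary selector, rad: 0 = off (bar grip along the box's x, white pointer towards -x, the robot), 1.571 = charge (bar along y, pointer to +y); grows clockwise seen from above. Sprung over centre: past 0.785 it snaps to the far stop when let go; about 0.07 N m. Starts at charge.
- selector_grip (a point): on the selector's axis, mid-height of its bar grip (46 mm long, 11 mm thick, 20 mm tall, from 60 to 80 mm above the counter); the bar lies along this point's x
- mug: bystander: white mug, 80 mm across, 90 mm tall, far left, beyond the flat packs; origin under its centre
- spice_jar: bystander: small glass spice jar with steel lid, 40 mm across, 65 mm tall, near the flat packs and the dock's left end; origin under its centre
- wood_spoon: bystander: wooden spoon 240 mm long lying far left
- oil: bystander: green oil bottle, 60 mm across, 190 mm tall, behind the dock; origin under its centre
- tea_tin: bystander: steel tea tin 75 x 100 x 80 mm tall, behind the dock; origin under its centre
- bowl: bystander: blue bowl, 120 mm across, 50 mm tall, behind the switch box; origin under its centre
Things that resemble listed ones, but are neither listed nor needed, are in the scene too. What is shaped like the switchbox but purple or red is not meant.

How it is judged:
By the outcome, as a careful person would: the job done as asked, in the order asked, and still so for the second after the job is handed in, with the robot touching nothing.
Of flat1, flat2, flat3 only 2 to 3 are there at a start; the rules pass over those that are not, and their reading is None.
Of full1, full2, full3 only 1 to 2 are there at a start; the rules pass over those that are not, and their reading is None.
At some moment in a run one of flat1, flat2, flat3 may be knocked a few centimetres aside while the robot is not near it.
Once in a run the grip may slacken for a moment while it holds something.
It also fails if it takes over 210 s, if anything falls off the work surface, if the arm or the gripper's body presses on something with over 40 N, if the wrist force passes 120 N, or if a joint passes its speed limit or range.

## Working session

There is one attempt and no reset: what is moved stays moved. The work goes in short steps, Python scripts to look and compute and a tool call to move; the robot and the scene stay as the last step left them, time stands still between calls to the robot, and variables do not carry over. Pictures are saved under pics/ and viewed, at most 14 in all, crops included, and the job is handed in when it is done.

Besides the shell and the picture viewer there is one more tool, called after "Call:" by a JSON object that holds its "method" and its "body". send_rows: Moves the arm, as the interface text tells. Its arguments: {"type":"object","properties":{"plan":{"type":"array","items":{"type":"array","items":{"type":"number"}}}},"required":["plan"]}

```bash
mkdir -p pics; cat > h.py <<'E'
import numpy as np, cv2
from cell import arm
from scipy.spatial.transform import Rotation as R
def snap(c,name=None):
    im=arm.camera(c)
    if name: cv2.imwrite(f'pics/{name}.png',cv2.cvtColor(im,cv2.COLOR_RGB2BGR))
    return im
def cam(c):
    k=arm.get_calibration(c)
    K=np.array(k['intrinsics']);D=np.array(k['distortion'])
    if 'camera_from_world' in k: T=np.array(k['camera_from_world'])
    else:
        s=arm.get_state();W=np.eye(4);W[:3,:3]=R.from_quat(s['eef_rot']).as_matrix();W[:3,3]=s['ee_pos']
        T=np.linalg.inv(W@np.array(k['tool_from_camera']))
    return K,D,T
def p2w(c,px,z):
    K,D,T=cam(c);px=np.array(px,float).reshape(-1,1,2)
    u=cv2.undistortPoints(px,K,D).reshape(-1,2)
    d=np.c_[u,np.ones(len(u))]@T[:3,:3];o=-T[:3,:3].T@T[:3,3]
    return o+d*((np.array(z)-o[2])/d[:,2])[:,None]
def w2p(c,P):
    K,D,T=cam(c);return cv2.projectPoints(np.array(P,float).reshape(-1,1,3),cv2.Rodrigues(T[:3,:3])[0],T[:3,3],K,D)[0].reshape(-1,2)
E
python3 - <<'E'
from h import *
snap('scene','s0');snap('top','t0')
s=arm.get_state();print(s['ee_pos'],s['eef_rot'],s['time'],arm.finger_overhang)
for n in ['flat1','full1','tray','switchbox','isolator','selector','dock','spice_jar']:
    for d in arm.outline_of(n,'top'):print(n,round(d['score'],2),np.round(d['xy']),d['pixels'].sum())
for c in['scene','top']:
    K,D,T=cam(c);print(c,K[0,0],-T[:3,:3].T@T[:3,3],T[:3,:3].round(2).tolist())
print(arm.get_calibration('wrist'))
E
```

```text
[256.94403523 541.95381075 244.24299633] [ 2.19566169e-01  9.75597207e-01 -8.47345579e-04 -2.63295341e-04] 0.1 14.0
flat1 0.9 [231. 285.] 743
flat1 0.62 [343. 237.] 380
flat1 0.6 [174. 274.] 850
flat1 0.55 [340. 147.] 1312
full1 0.68 [344. 234.] 316
full1 0.64 [285. 228.] 400
full1 0.28 [453. 237.] 300
tray 0.91 [410. 302.] 4133
tray 0.66 [345. 235.] 358
switchbox 0.77 [504. 352.] 3430
switchbox 0.73 [521. 259.] 3131
isolator 0.64 [512. 271.] 223
isolator 0.63 [420. 220.] 234
isolator 0.62 [319. 203.] 5452
isolator 0.47 [494. 356.] 185
selector 0.9 [542. 260.] 328
selector 0.86 [524. 361.] 356
selector 0.76 [452. 237.] 308
selector 0.45 [132. 208.] 1222
selector 0.32 [342. 146.] 1354
dock 0.71 [319. 204.] 5302
spice_jar 0.67 [245. 256.] 220
scene 481.92277893706853 [1357.04287846 -118.4253056  1117.24970822] [[0.11, 0.99, 0.0], [0.79, -0.09, -0.61], [-0.61, 0.07, -0.79]]
top 475.47278732210134 [ 446.44053967  -26.84618868 1261.33887261] [[0.01, -1.0, -0.01], [-1.0, -0.01, -0.09], [0.09, 0.01, -1.0]]
{'intrinsics': array([[432.14823132,   0.        , 316.45267477],
       [  0.        , 432.14823132, 236.77742405],
       [  0.        ,   0.        ,   1.        ]]), 'distortion': array([-0.10480746,  0.        ,  0.        ,  0.        ,  0.        ]), 'tool_from_camera': array([[-5.07758899e-05, -9.64556839e-01, -2.63875162e-01,
         6.73349748e+01],
       [ 9.99999998e-01, -6.17494203e-05,  3.32920151e-05,
         4.11794302e-01],
       [-4.84061791e-05, -2.63875160e-01,  9.64556840e-01,
        -1.29698030e+02],
       [ 0.00000000e+00,  0.00000000e+00,  0.00000000e+00,
         1.00000000e+00]])}
```

View pics/t0.png

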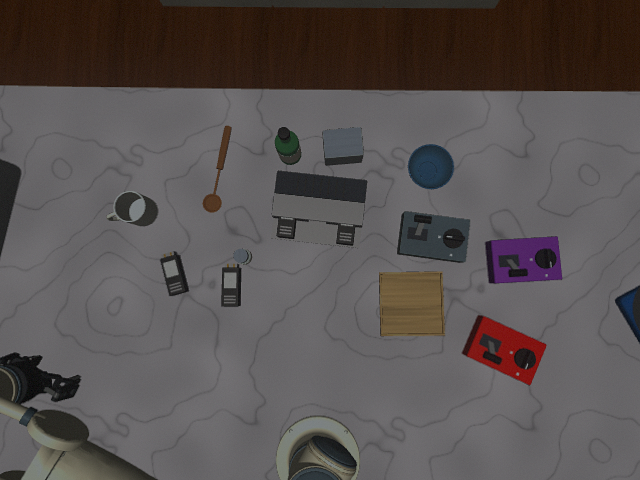

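View pics/s0.png

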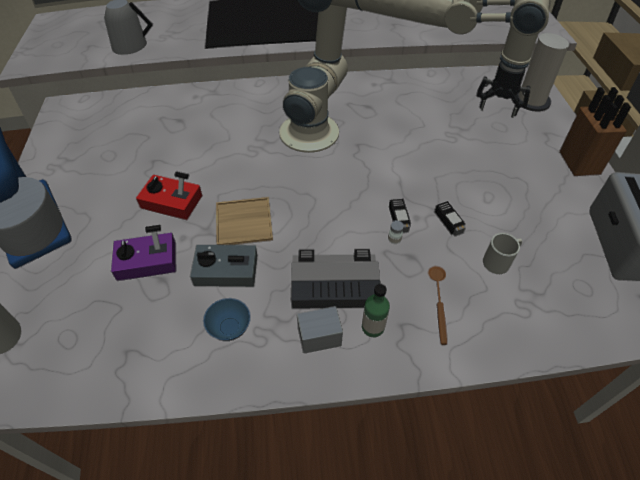

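Top view: the grey switch box is at (434,237), with look-alikes purple at (524,260) and red at (504,350). The dock is at (319,208), with charged packs at the bay mouths (286,229) and (345,235). Flat packs are at (231,285) and (174,274), the jar at (243,256) and the tray at (411,303). I choose the grey box by its colour and check it in a close crop.

```bash
python3 - <<'E'
import cv2
im=cv2.imread('pics/t0.png')
cv2.imwrite('pics/c0.png',cv2.resize(im[165:345,260:480],None,fx=3.3,fy=3.3,interpolation=cv2.INTER_CUBIC)[:600,:800])
from h import *
print(p2w('top',[[434,237],[411,303],[286,229],[345,235],[231,285],[174,274],[243,256]],[50,0,30,30,34,34,65]).round())
E
```

```text
[[ 566. -288.   50.]
 [ 396. -238.    0.]
 [ 584.   92.   30.]
 [ 570.  -62.   30.]
 [ 437.  230.   34.]
 [ 463.  378.   34.]
 [ 510.  195.   65.]]
```

View pics/c0.png

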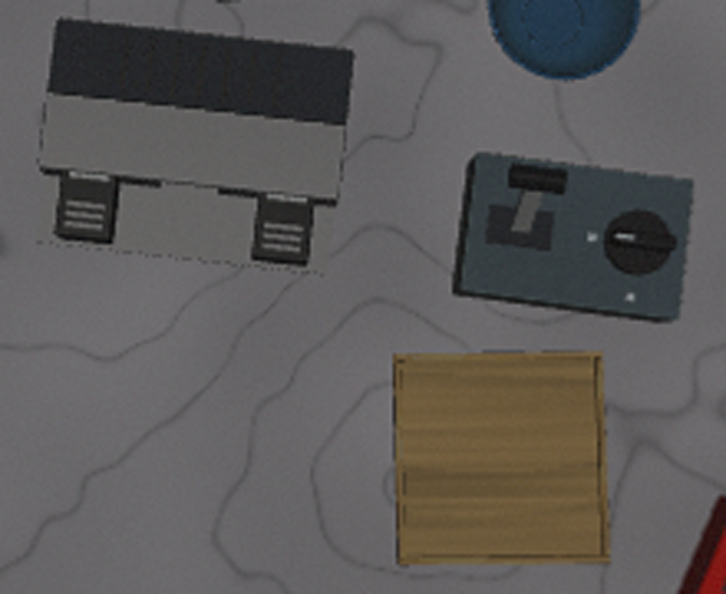

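The crop confirms the grey box: lever leaning towards +x (crop 535,180) and pointer towards +y (crop 620,238), so on and charge. Next comes the planner and an approach above the box for a wrist view.

```bash
cat >> h.py <<'E'
import json
def yaw_now(s):
    m=R.from_quat(s['eef_rot']).as_matrix();return np.degrees(np.arctan2(m[1,0],m[0,0]))
def plan(wps,step=45,start=None):
    """wps: (x,y,z,yaw_deg,grip,[max step mm],[extra hold rows]); prints rows from measured pose"""
    s=arm.get_state();p=np.array(s['ee_pos']);y=yaw_now(s)
    if start is not None:p=np.array(start[:3],float);y=start[3]
    rows=[]
    for w in wps:
        t=np.array(w[:3],float);st=w[5] if len(w)>5 else step
        dy=(w[3]-y+180)%360-180
        if len(w)>7: dy=w[7]
        ty=y+dy
        n=max(1,int(np.ceil(max(np.linalg.norm(t-p)/st,abs(dy)/8))))
        if np.linalg.norm(t-p)<.3 and abs(dy)<.3:n=0
        for k in range(n):
            d=(t-p)/(n-k);c,si=np.cos(np.radians(y)),np.sin(np.radians(y))
            ex=np.array([c,si,0]);ey=np.array([si,-c,0]);ez=np.array([0,0,-1])
            sh=np.round(np.array([d@ex,d@ey,d@ez])/500,3);r=round(-(ty-y)/(n-k)/180,4)
            p=p+500*(sh[0]*ex+sh[1]*ey+sh[2]*ez);y-=r*180
            rows.append([*sh.tolist(),0,0,r,w[4]])
        for k in range(w[6] if len(w)>6 else 0): rows.append([0,0,0,0,0,0,w[4]])
    for i in range(0,len(rows),8):print(json.dumps(rows[i:i+8]).replace('-0.0,','0,').replace('0.0,','0,').replace(' ',''))
E
python3 - <<'E'
from h import *
s=arm.get_state();print(s['ee_pos'],yaw_now(s))
plan([(556,-285,205,90,1,42)])
E
```

```text
[257.08470584 542.1386437  245.24661728] 154.6298677928087
[[-0.059,-0.059,0.004,0,0,0.0171,1],[-0.063,-0.056,0.004,0,0,0.0171,1],[-0.065,-0.052,0.004,0,0,0.0171,1],[-0.068,-0.049,0.004,0,0,0.0171,1],[-0.071,-0.045,0.004,0,0,0.0171,1],[-0.073,-0.041,0.004,0,0,0.0171,1],[-0.075,-0.037,0.004,0,0,0.0171,1],[-0.077,-0.033,0.004,0,0,0.0171,1]]
[[-0.079,-0.029,0.004,0,0,0.0171,1],[-0.08,-0.025,0.004,0,0,0.0171,1],[-0.081,-0.02,0.004,0,0,0.0171,1],[-0.082,-0.016,0.004,0,0,0.0171,1],[-0.083,-0.011,0.004,0,0,0.0171,1],[-0.084,-0.007,0.004,0,0,0.0171,1],[-0.084,-0.002,0.003,0,0,0.0171,1],[-0.084,0.002,0.004,0,0,0.0171,1]]
[[-0.083,0.007,0.003,0,0,0.0171,1],[-0.083,0.011,0.004,0,0,0.0171,1],[-0.082,0.015,0.003,0,0,0.0171,1],[-0.081,0.02,0.004,0,0,0.0171,1],[-0.081,0.024,0.003,0,0,0.0171,1]]
```

Call:
{"method": "send_rows", "body": {"plan": [[-0.059,-0.059,0.004,0,0,0.0171,1],[-0.063,-0.056,0.004,0,0,0.0171,1],[-0.065,-0.052,0.004,0,0,0.0171,1],[-0.068,-0.049,0.004,0,0,0.0171,1],[-0.071,-0.045,0.004,0,0,0.0171,1],[-0.073,-0.041,0.004,0,0,0.0171,1],[-0.075,-0.037,0.004,0,0,0.0171,1],[-0.077,-0.033,0.004,0,0,0.0171,1]]}}

```text
time: 1.3
ee_pos: [371.0, 225.5, 229.5]
eef_rot: [0.423, 0.906, 0.0, 0.0]
ft_force: [0.4, 0.2, 0.2]
finger_gap: 85.4
finger_force: 0.0
```

Call:
{"method": "send_rows", "body": {"plan": [[-0.079,-0.029,0.004,0,0,0.0171,1],[-0.08,-0.025,0.004,0,0,0.0171,1],[-0.081,-0.02,0.004,0,0,0.0171,1],[-0.082,-0.016,0.004,0,0,0.0171,1],[-0.083,-0.011,0.004,0,0,0.0171,1],[-0.084,-0.007,0.004,0,0,0.0171,1],[-0.084,-0.002,0.003,0,0,0.0171,1],[-0.084,0.002,0.004,0,0,0.0171,1]]}}

```text
time: 2.1
ee_pos: [485.2, -90.3, 214.1]
eef_rot: [0.607, 0.795, 0.0, 0.0]
ft_force: [1.0, 0.2, -0.2]
finger_gap: 85.5
finger_force: 0.0
```

Call:
{"method": "send_rows", "body": {"plan": [[-0.083,0.007,0.003,0,0,0.0171,1],[-0.083,0.011,0.004,0,0,0.0171,1],[-0.082,0.015,0.003,0,0,0.0171,1],[-0.081,0.02,0.004,0,0,0.0171,1],[-0.081,0.024,0.003,0,0,0.0171,1],[0,0,0,0,0,0,1],[0,0,0,0,0,0,1],[0,0,0,0,0,0,1]]}}

```text
time: 2.9
ee_pos: [555.9, -284.5, 205.7]
eef_rot: [0.707, 0.707, 0.0, 0.0]
ft_force: [0.2, 1.0, 0.3]
finger_gap: 85.4
finger_force: 0.0
```

```bash
python3 - <<'E'
from h import *
s=arm.get_state();print(s['ee_pos'],yaw_now(s),s['time'],s['joint_pos'])
snap('wrist','w1')
E
```

```text
[ 555.87725071 -284.49447485  205.69156247] 90.04138159532955 2.9 [-5.27682846e-01  1.52555013e-01  1.23424471e+00  3.29846808e-04
  1.75450627e+00 -5.28344761e-01]
```

View pics/w1.png

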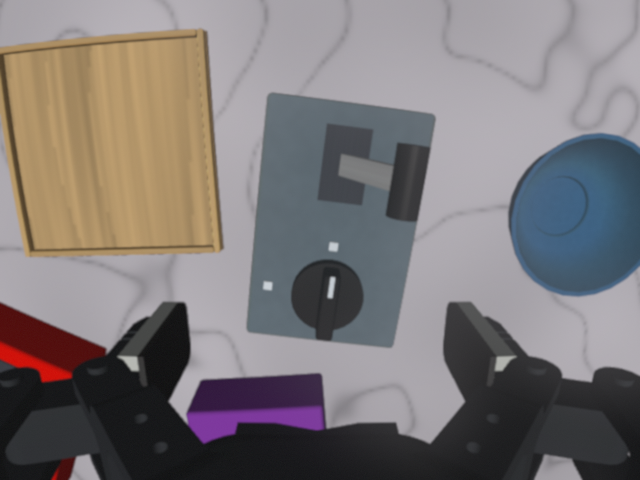

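The wrist view shows the box's top corners at (270,93), (435,115), (392,347) and (248,331). The knob bar is at (327,297), the lever grip at (408,182), and the tray at the left.

```bash
cat >> h.py <<'E'
from scipy.optimize import least_squares
def fit(c,px,local,x0,z):
    """pose (x,y,yaw deg) so that local pts (Nx3, z above) project onto px"""
    local=np.array(local,float);px=np.array(px,float)
    def W(v):
        a=np.radians(v[2]);M=np.array([[np.cos(a),-np.sin(a)],[np.sin(a),np.cos(a)]])
        return np.c_[local[:,:2]@M.T+v[:2],local[:,2]+z]
    r=least_squares(lambda v:(w2p(c,W(v))-px).ravel(),x0,x_scale=[10,10,5],loss='soft_l1')
    return r.x.round(1),np.abs(r.fun).max().round(1)
E
python3 - <<'E'
from h import *
print('box',fit('wrist',[[270,93],[435,115],[392,347],[248,331]],[[-55,85,50],[55,85,50],[55,-85,50],[-55,-85,50]],[560,-285,-4],0))
print('tray',fit('wrist',[[205,29],[2,48],[222,250],[28,256]],[[82,82,14],[-82,82,14],[82,-82,14],[-82,-82,14]],[400,-238,0],0))
print(p2w('wrist',[[326,272],[323,336],[408,182]],[80,80,101]))
E
```

```text
box (array([ 569.2, -290.6,   -7.2]), np.float64(3.1))
tray (array([ 397.9, -237.3,    1.5]), np.float64(6.9))
[[ 561.68844034 -309.74632941   80.        ]
 [ 560.05526003 -354.56018095   80.        ]
 [ 605.7512931  -249.92620815  101.        ]]
```

```bash
python3 - <<'E'
from h import *
plan([(563.5,-335,130,82.8,0),(563.5,-335,71,82.8,0,20,1),(563.5,-335,71,82.8,-1,20,6)])
E
```

```text
[[-0.034,0.005,0.051,0,0,0.0135,0],[-0.034,0.006,0.051,0,0,0.0134,0],[-0.033,0.008,0.05,0,0,0.0135,0],[0,0,0.039,0,0,0,0],[0,0,0.04,0,0,0,0],[0,0,0.039,0,0,0,0],[0,0,0,0,0,0,0],[0,0,0,0,0,0,-1]]
[[0,0,0,0,0,0,-1],[0,0,0,0,0,0,-1],[0,0,0,0,0,0,-1],[0,0,0,0,0,0,-1],[0,0,0,0,0,0,-1]]
```

Call:
{"method": "send_rows", "body": {"plan": [[-0.034,0.005,0.051,0,0,0.0135,0],[-0.034,0.006,0.051,0,0,0.0134,0],[-0.033,0.008,0.05,0,0,0.0135,0],[0,0,0.039,0,0,0,0],[0,0,0.04,0,0,0,0],[0,0,0.039,0,0,0,0],[0,0,0,0,0,0,0],[0,0,0,0,0,0,-1]]}}

```text
time: 3.75
ee_pos: [563.4, -335.4, 73.5]
eef_rot: [0.75, 0.661, -0.0, 0.001]
ft_force: [-7.2, 1.7, 12.7]
finger_gap: 29.5
finger_force: 6.4
```

Call:
{"method": "send_rows", "body": {"plan": [[0,0,0,0,0,0,-1],[0,0,0,0,0,0,-1],[0,0,0,0,0,0,-1],[0,0,0,0,0,0,-1],[0,0,0,0,0,0,-1]]}}

```text
time: 4.25
ee_pos: [563.2, -335.7, 74.5]
eef_rot: [0.75, 0.661, -0.0, 0.002]
ft_force: [-6.8, 1.8, 11.4]
finger_gap: 9.7
finger_force: 64.7
```

Call:
{"method": "send_rows", "body": {"plan": [[0,0,-0.008,0,0,0,-1],[0,0,0,0,0,-0.044,-1],[0,0,0,0,0,-0.044,-1],[0,0,0,0,0,-0.044,-1],[0,0,0,0,0,-0.044,-1],[0,0,0,0,0,-0.044,-1],[0,0,0,0,0,-0.044,-1],[0,0,0,0,0,-0.044,-1]]}}

```text
time: 5.05
ee_pos: [563.0, -335.7, 74.6]
eef_rot: [0.354, 0.935, -0.0, -0.0]
ft_force: [-1.1, -2.0, -0.2]
finger_gap: 9.6
finger_force: 62.2
```

Call:
{"method": "send_rows", "body": {"plan": [[0,0,0,0,0,-0.044,-1],[0,0,0,0,0,-0.044,-1],[0,0,0,0,0,-0.044,-1],[0,0,0,0,0,-0.044,-1],[0,0,0,0,0,0,-1],[0,0,0,0,0,0,0],[0,0,0,0,0,0,0],[0,0,0,0,0,0,0]]}}

```text
time: 5.85
ee_pos: [563.6, -335.7, 74.5]
eef_rot: [0.089, 0.996, 0.0, 0.0]
ft_force: [0.3, -0.0, -0.1]
finger_gap: 42.6
finger_force: 0.0
```

Call:
{"method": "send_rows", "body": {"plan": [[0,0,-0.04,0,0,0,0],[0,0,-0.08,0,0,0,0],[0,0,-0.08,0,0,0,0],[0,0,-0.06,0,0,0,0],[0,0,0,0,0,0,-1],[0,0,0,0,0,0,-1],[0,0,0,0,0,0,-1]]}}

```text
time: 6.55
ee_pos: [562.9, -335.7, 202.4]
eef_rot: [0.089, 0.996, 0.001, -0.001]
ft_force: [0.4, 0.2, -0.4]
finger_gap: 0.8
finger_force: 0.0
```

```bash
python3 - <<'E'
from h import *
s=arm.get_state();print(s['ee_pos'],yaw_now(s),s['time'],s['finger_gap'])
snap('wrist','w2')
a=np.radians(-7.2)
L=lambda x,y:(569.2+x*np.cos(a)-y*np.sin(a),-290.6+x*np.sin(a)+y*np.cos(a))
# sweep: start +x of grip, descend, sweep -x
plan([(*L(62,45),205,172.8,-1),(*L(62,45),106,172.8,-1,35),(*L(-8,45),106,172.8,-1,12,2)])
E
```

```text
[ 562.91603804 -335.6562789   202.42595254] 169.8224398978628 6.55 0.8130551292798592
[[-0.039,0.062,-0.002,0,0,-0.0055,-1],[-0.04,0.062,-0.002,0,0,-0.0055,-1],[-0.04,0.061,-0.002,0,0,-0.0055,-1],[0,0,0.066,0,0,0,-1],[0,0,0.066,0,0,0,-1],[0,0,0.066,0,0,0,-1],[0.023,0,0,0,0,0,-1],[0.023,0,0,0,0,0,-1]]
[[0.023,0,0,0,0,0,-1],[0.024,0,0,0,0,0,-1],[0.023,0,0,0,0,0,-1],[0.024,0,0,0,0,0,-1],[0,0,0,0,0,0,-1],[0,0,0,0,0,0,-1]]
```

View pics/w2.png

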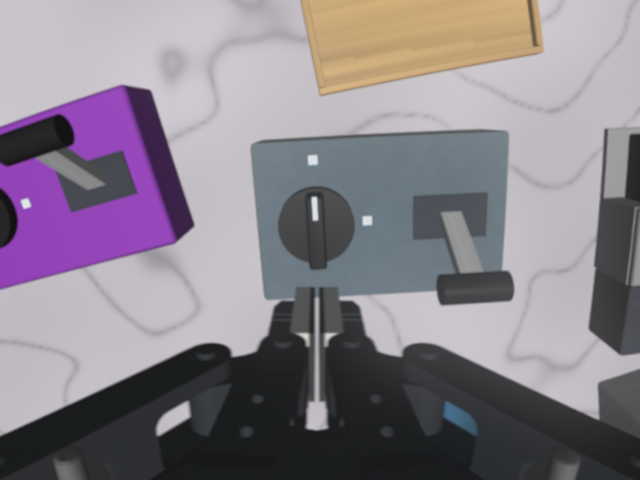

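The selector is off: its pointer at (316,208) points to -x. The lever grip at (475,288) is still on, so I sweep it towards -x.

Call:
{"method": "send_rows", "body": {"plan": [[-0.039,0.062,-0.002,0,0,-0.0055,-1],[-0.04,0.062,-0.002,0,0,-0.0055,-1],[-0.04,0.061,-0.002,0,0,-0.0055,-1],[0,0,0.066,0,0,0,-1],[0,0,0.066,0,0,0,-1],[0,0,0.066,0,0,0,-1],[0.023,0,0,0,0,0,-1],[0.023,0,0,0,0,0,-1]]}}

```text
time: 7.4
ee_pos: [613.3, -250.0, 104.4]
eef_rot: [0.062, 0.998, 0.001, -0.002]
ft_force: [4.3, -0.2, 4.3]
finger_gap: -0.2
finger_force: 2.1
```

Call:
{"method": "send_rows", "body": {"plan": [[0.023,0,0,0,0,0,-1],[0.024,0,0,0,0,0,-1],[0.023,0,0,0,0,0,-1],[0.024,0,0,0,0,0,-1],[0,0,0,0,0,0,-1],[0,0,0,0,0,0,-1]]}}

```text
time: 8.0
ee_pos: [567.0, -245.3, 107.2]
eef_rot: [0.063, 0.998, 0.0, -0.001]
ft_force: [0.3, 0.0, 0.9]
finger_gap: 0.1
finger_force: 0.0
```

```bash
python3 - <<'E'
from h import *
s=arm.get_state();print(s['ee_pos'],yaw_now(s))
plan([(578,-246,210,172.8,1),(545,10,210,175,1)])
E
```

```text
[ 567.01790905 -245.27627035  107.22067631] 172.7942536685514
[[-0.007,0,-0.069,0,0,0,1],[-0.007,0.001,-0.068,0,0,0,1],[-0.008,0,-0.069,0,0,0,1],[0.022,0.083,0,0,0,-0.002,1],[0.021,0.084,0,0,0,-0.0021,1],[0.02,0.084,0,0,0,-0.002,1],[0.02,0.084,0,0,0,-0.0021,1],[0.02,0.083,0,0,0,-0.002,1]]
[[0.019,0.084,0,0,0,-0.0021,1]]
```

Call:
{"method": "send_rows", "body": {"plan": [[-0.007,0,-0.069,0,0,0,-1],[-0.007,0.001,-0.068,0,0,0,-1],[-0.008,0,-0.069,0,0,0,0.46],[0.022,0.083,0,0,0,-0.002,0.46],[0.021,0.084,0,0,0,-0.0021,0.46],[0.02,0.084,0,0,0,-0.002,0.46],[0.02,0.084,0,0,0,-0.0021,0.46],[0.02,0.083,0,0,0,-0.002,0.46]]}}

```text
time: 8.8
ee_pos: [550.6, -31.1, 210.8]
eef_rot: [0.047, 0.999, 0.0, -0.0]
ft_force: [0.7, 1.0, -0.6]
finger_gap: 62.5
finger_force: 0.0
```

Call:
{"method": "send_rows", "body": {"plan": [[0.019,0.084,0,0,0,-0.0021,0.46],[0,0,0,0,0,0,0.46],[0,0,0,0,0,0,0.46]]}}

```text
time: 9.1
ee_pos: [545.3, 10.8, 211.0]
eef_rot: [0.042, 0.999, -0.0, -0.0]
ft_force: [-0.1, -0.0, 0.1]
finger_gap: 62.3
finger_force: 0.0
```

```bash
python3 - <<'E'
from h import *
s=arm.get_state();print(s['ee_pos'],yaw_now(s),s['time'],s['finger_gap'])
a=snap('wrist');t=snap('top')
c=cv2.resize(t[200:270,395:475],None,fx=4,fy=4,interpolation=cv2.INTER_CUBIC)
o=np.zeros((480,640,3),np.uint8)+a; o[:280,:320]=c
o2=np.hstack([cv2.resize(a,None,fx=.75,fy=.75),np.vstack([c,np.zeros((80,320,3),np.uint8)])])
cv2.imwrite('pics/w3.png',o2[:,:,::-1])
E
```

```text
[545.33585532  10.75097041 211.04562806] 175.15838283997738 9.1 62.317240104518966
```

View pics/w3.png

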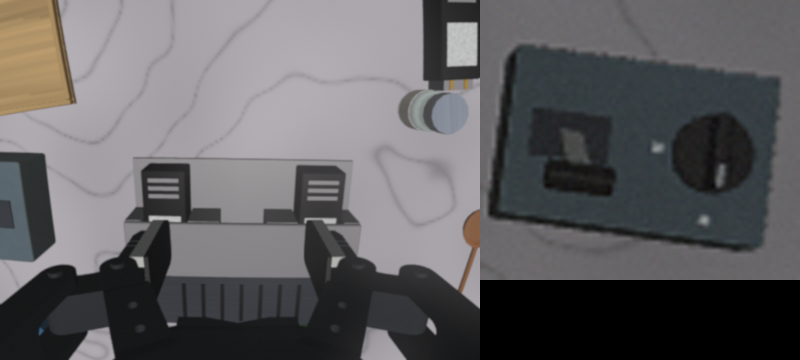

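Both off: the lever grip leans towards the robot (crop 580,180) and the pointer is at (720,175). Dock floor front corners are at about (134,158) and (352,161), roof front corners at (124,223) and (358,224).

```bash
python3 - <<'E'
from h import *
f=4/3
px=np.array([[134,158],[352,161],[124,222.5],[359,224.5]])*f
print(fit('wrist',px,[[-55,-118,5],[-55,118,5],[0,-118,49],[0,118,49]],[600,15,-4],0))
px=np.array([[143,166],[189,165],[295,168],[344,168]])*f
print(fit('wrist',px,[[-50,-100,39],[-50,-56,39],[-50,56,39],[-50,100,39]],[600,15,-4],0))
print(p2w('wrist',px,39))
a=snap('wrist')
cv2.imwrite('pics/w3c.png',cv2.resize(a[190:320,150:500],None,fx=2.2,fy=2.2,interpolation=cv2.INTER_CUBIC)[:,:,::-1])
E
```

```text
(array([605.3,   9.7,  -5.7]), np.float64(3.8))
(array([600.3,  10.4,  -5.8]), np.float64(9.4))
[[541.18731883 -81.31923382  39.        ]
 [544.18702429 -36.6939663   39.        ]
 [555.98858901  64.30055208  39.        ]
 [560.08887842 112.02038977  39.        ]]
```

View pics/w3c.png

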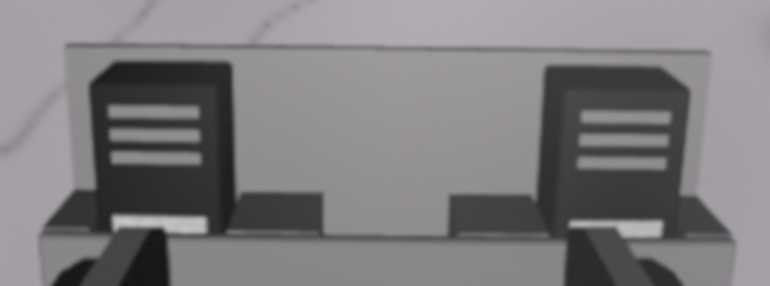

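```bash
python3 - <<'E'
from h import *
q=lambda L:np.array(L)/2.2+[150,190]
px=q([[66,44],[710,52],[40,238],[733,241]])
v,e=fit('wrist',px,[[-55,-118,5],[-55,118,5],[0,-118,49],[0,118,49]],[600,15,-4],0);print(v,e)
print('labels',p2w('wrist',q([[160,225],[616,229]]),39))
print('ribs',p2w('wrist',q([[154,112],[155.5,158],[626,117],[622,163]]),39))
print('tailtop',p2w('wrist',q([[92,87],[688,93]]),39))
E
```

```text
[605.6  11.7  -5.5] 2.4
labels [[597.70720987 -66.38724177  39.        ]
 [613.0929733   89.73089395  39.        ]]
ribs [[557.57389588 -62.40248137  39.        ]
 [573.54333184 -64.28329432  39.        ]
 [573.11162791  93.68609575  39.        ]
 [589.19293368  92.09933725  39.        ]]
tailtop [[547.25187322 -81.80458577  39.        ]
 [566.66289895 114.69662156  39.        ]]
```

```bash
python3 - <<'E'
from h import *
plan([(571,-63.3,110,174.4,.46,40),(571,-63.3,31,174.4,.46,40,1),(571,-63.3,31,174.4,-1,40,5)])
E
```

```text
[[-0.016,-0.035,0.05,0,0,0.0008,0.46],[-0.016,-0.035,0.051,0,0,0.0007,0.46],[-0.016,-0.034,0.05,0,0,0.0008,0.46],[-0.016,-0.035,0.051,0,0,0.0007,0.46],[0,0,0.079,0,0,0,0.46],[0,0,0.079,0,0,0,0.46],[0,0,0,0,0,0,0.46],[0,0,0,0,0,0,-1]]
[[0,0,0,0,0,0,-1],[0,0,0,0,0,0,-1],[0,0,0,0,0,0,-1],[0,0,0,0,0,0,-1]]
```

Call:
{"method": "send_rows", "body": {"plan": [[-0.016,-0.035,0.05,0,0,0.0008,0.46],[-0.016,-0.035,0.051,0,0,0.0007,0.46],[-0.016,-0.034,0.05,0,0,0.0008,0.46],[-0.016,-0.035,0.051,0,0,0.0007,0.46],[0,0,0.079,0,0,0,0.46],[0,0,0.079,0,0,0,0.46],[0,0,0,0,0,0,0.46],[0,0,0,0,0,0,0.46]]}}

```text
time: 10.05
ee_pos: [570.3, -63.2, 31.2]
eef_rot: [0.049, 0.999, 0.0, -0.001]
ft_force: [0.6, -0.0, 0.5]
finger_gap: 62.2
finger_force: 0.0
```

Call:
{"method": "send_rows", "body": {"plan": [[0,0,0,0,0,0,-1],[0,0,0,0,0,0,-1],[0,0,0,0,0,0,-1],[0,0,0,0,0,0,-1],[0,0,0,0,0,0,-1]]}}

```text
time: 10.55
ee_pos: [572.6, -62.8, 35.0]
eef_rot: [0.048, 0.999, -0.001, 0.003]
ft_force: [-0.3, -1.9, 5.8]
finger_gap: 42.4
finger_force: 63.6
```

```bash
python3 - <<'E'
from h import *
s=arm.get_state();print(s['ee_pos'],yaw_now(s),s['ft_force'],s['moment'],s['finger_gap'],s['finger_force'])
p=np.array(s['ee_pos']);y=yaw_now(s);c=np.array([np.cos(np.radians(y)),np.sin(np.radians(y)),0])
q=p+75*c
# tray axes yaw ~1.5: pack 1 at tray local y=-35; pack centre 32 ahead of TCP
t=lambda lx,ly:(397.9+lx,-237.3+ly)
plan([(*q,y%360,-1,20),(q[0],q[1],110,y,-1),(*t(-32,-35),110,180,-1,40),(*t(-32,-35),33,180,-1,30,1)])
E
```

```text
[572.56494394 -62.82952716  34.98013373] 174.48281074077923 [-0.28793952 -1.92327924  5.81028203] [-0.20635422  0.13016729 -0.04463232] 42.36596727000028 63.57032775878906
[[0.038,0,0,0,0,0,-1],[0.037,0,0,0,0,0,-1],[0.038,0,0,0,0,0,-1],[0.037,0,0,0,0,0,-1],[0,0,-0.075,0,0,0,-1],[0,0,-0.075,0,0,0,-1],[0.032,-0.065,0,0,0,-0.0044,-1],[0.032,-0.065,0,0,0,-0.0044,-1]]
[[0.033,-0.064,0,0,0,-0.0044,-1],[0.034,-0.064,0,0,0,-0.0044,-1],[0.035,-0.063,0,0,0,-0.0044,-1],[0.036,-0.063,0,0,0,-0.0043,-1],[0.038,-0.063,0,0,0,-0.0044,-1],[0,0,0.051,0,0,0,-1],[0,0,0.051,0,0,0,-1],[0,0,0.052,0,0,0,-1]]
[[0,0,0,0,0,0,-1]]
```

Call:
{"method": "send_rows", "body": {"plan": [[0.038,0,0,0,0,0,-1],[0.037,0,0,0,0,0,-1],[0.038,0,0,0,0,0,-1],[0.037,0,0,0,0,0,-1],[0,0,-0.075,0,0,0,-1],[0,0,-0.075,0,0,0,-1],[0.032,-0.065,0,0,0,-0.0044,-1],[0.032,-0.065,0,0,0,-0.0044,-1]]}}

```text
time: 11.35
ee_pos: [459.1, -117.3, 109.3]
eef_rot: [0.033, 0.999, -0.001, 0.002]
ft_force: [0.3, -1.0, -3.0]
finger_gap: 42.6
finger_force: 62.5
```

Call:
{"method": "send_rows", "body": {"plan": [[0.033,-0.064,0,0,0,-0.0044,-1],[0.034,-0.064,0,0,0,-0.0044,-1],[0.035,-0.063,0,0,0,-0.0044,-1],[0.036,-0.063,0,0,0,-0.0043,-1],[0.038,-0.063,0,0,0,-0.0044,-1],[0,0,0,0,0,0,-1],[0,0,0,0,0,0,-1]]}}

```text
time: 12.05
ee_pos: [363.7, -272.2, 107.0]
eef_rot: [0.001, 1.0, -0.0, 0.001]
ft_force: [0.5, 0.3, -2.6]
finger_gap: 42.5
finger_force: 62.7
```

```bash
python3 - <<'E'
from h import *
s=arm.get_state();print(s['ee_pos'],yaw_now(s),s['finger_gap'],s['ft_force'])
w=snap('wrist');t=snap('top')
o=np.hstack([cv2.resize(w,None,fx=.6,fy=.6),cv2.resize(t[190:340,210:470],(400,231))[:231] if 0 else np.vstack([cv2.resize(t[200:350,370:470],(192,288))])])
cv2.imwrite('pics/w4.png',o[:,:,::-1])
t=lambda lx,ly:(397.9+lx,-237.3+ly)
plan([(*t(-32,-35),37,180,-1,30,1),(*t(-32,-35),37,180,.1,30,3),(*t(-32,-35),140,180,.46,30,3)])
E
```

```text
[ 363.71985768 -272.21970623  106.981331  ] 179.89099061163463 42.48432371638066 [ 0.46887565  0.31671081 -2.64067726]
[[-0.001,-0.001,0.046,0,0,0.0001,-1],[-0.001,-0.001,0.047,0,0,0.0001,-1],[-0.001,0,0.046,0,0,0,-1],[0,0,0,0,0,0,-1],[0,0,0,0,0,0,0.1],[0,0,0,0,0,0,0.1],[0,0,0,0,0,0,0.1],[0,0,-0.051,0,0,0,0.46]]
[[0,0,-0.052,0,0,0,0.46],[0,0,-0.051,0,0,0,0.46],[0,0,-0.052,0,0,0,0.46],[0,0,0,0,0,0,0.46],[0,0,0,0,0,0,0.46],[0,0,0,0,0,0,0.46]]
```

View pics/w4.png

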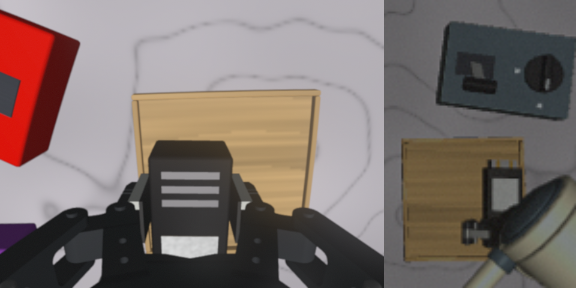

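The pack is held straight at (190,200 in the view) over the tray's right half. Lower and release.

Call:
{"method": "send_rows", "body": {"plan": [[-0.001,-0.001,0.046,0,0,0,-1],[-0.001,-0.001,0.047,0,0,0,-1],[-0.001,0,0.046,0,0,0,-1],[0,0,0,0,0,0,-1],[0,0,0,0,0,0,0.1],[0,0,0,0,0,0,0.1],[0,0,0,0,0,0,0.1],[0,0,-0.051,0,0,0,0.1]]}}

```text
time: 12.95
ee_pos: [364.0, -271.3, 59.8]
eef_rot: [-0.0, 1.0, 0.002, -0.002]
ft_force: [-0.5, 0.9, -0.4]
finger_gap: 46.7
finger_force: 0.0
```

Call:
{"method": "send_rows", "body": {"plan": [[0,0,-0.052,0,0,0,0.46],[0,0,-0.051,0,0,0,0.46],[0,0,-0.052,0,0,0,0.46]]}}

```text
time: 13.25
ee_pos: [365.5, -272.8, 141.5]
eef_rot: [-0.0, 1.0, -0.0, 0.0]
ft_force: [0.7, 0.7, 0.2]
finger_gap: 62.4
finger_force: 0.0
```

```bash
python3 - <<'E'
from h import *
s=arm.get_state();print(s['ee_pos'],yaw_now(s),s['finger_gap'],s['ft_force'])
plan([(587,92,140,174.4,.46,45),(587,92,31,174.4,.46,40,1),(587,92,31,174.4,-1,40,5)])
E
```

```text
[ 365.50716398 -272.75653974  141.52974553] -179.98569842877808 62.443219609686224 [0.6815646  0.6534226  0.18419485]
[[-0.044,0.073,0,0,0,0.0031,0.46],[-0.044,0.073,0,0,0,0.0031,0.46],[-0.043,0.074,0,0,0,0.0031,0.46],[-0.042,0.074,0,0,0,0.0031,0.46],[-0.041,0.075,0.001,0,0,0.0031,0.46],[-0.041,0.075,0,0,0,0.0031,0.46],[-0.04,0.075,0.001,0,0,0.0031,0.46],[-0.039,0.076,0,0,0,0.0032,0.46]]
[[-0.039,0.076,0.001,0,0,0.0031,0.46],[-0.038,0.077,0,0,0,0.0032,0.46],[0,0,0.073,0,0,0,0.46],[0,0,0.073,0,0,0,0.46],[0,0,0.072,0,0,0,0.46],[0,0,0,0,0,0,0.46],[0,0,0,0,0,0,-1],[0,0,0,0,0,0,-1]]
[[0,0,0,0,0,0,-1],[0,0,0,0,0,0,-1],[0,0,0,0,0,0,-1]]
```

Call:
{"method": "send_rows", "body": {"plan": [[-0.044,0.073,0,0,0,0.0031,0.46],[-0.044,0.073,0,0,0,0.0031,0.46],[-0.043,0.074,0,0,0,0.0031,0.46],[-0.042,0.074,0,0,0,0.0031,0.46],[-0.041,0.075,0.001,0,0,0.0031,0.46],[-0.041,0.075,0,0,0,0.0031,0.46],[-0.04,0.075,0.001,0,0,0.0031,0.46],[-0.039,0.076,0,0,0,0.0032,0.46]]}}

```text
time: 14.05
ee_pos: [543.3, 20.8, 139.6]
eef_rot: [0.039, 0.999, -0.0, 0.001]
ft_force: [-0.2, 0.1, 0.6]
finger_gap: 62.5
finger_force: 0.0
```

Call:
{"method": "send_rows", "body": {"plan": [[-0.039,0.076,0.001,0,0,0.0031,0.46],[-0.038,0.077,0,0,0,0.0032,0.46],[0,0,0,0,0,0,0.46],[0,0,0.073,0,0,0,0.46],[0,0,0.073,0,0,0,0.46],[0,0,0.072,0,0,0,0.46],[0,0,0,0,0,0,0.46],[0,0,0,0,0,0,0.46]]}}

```text
time: 14.85
ee_pos: [587.0, 91.7, 29.9]
eef_rot: [0.049, 0.999, -0.0, -0.0]
ft_force: [-0.1, 0.4, -0.0]
finger_gap: 62.5
finger_force: 0.0
```

Call:
{"method": "send_rows", "body": {"plan": [[0,0,0,0,0,0,-1],[0,0,0,0,0,0,-1],[0,0,0,0,0,0,-1],[0,0,0,0,0,0,-1],[0,0,0,0,0,0,-1]]}}

```text
time: 15.35
ee_pos: [589.1, 92.0, 33.1]
eef_rot: [0.049, 0.999, 0.0, 0.003]
ft_force: [-1.1, -0.9, 7.1]
finger_gap: 42.9
finger_force: 63.3
```

```bash
python3 - <<'E'
from h import *
s=arm.get_state();print(s['ee_pos'],yaw_now(s),s['ft_force'],s['moment'],s['finger_gap'],s['finger_force'])
p=np.array(s['ee_pos']);y=yaw_now(s);c=np.array([np.cos(np.radians(y)),np.sin(np.radians(y)),0])
q=p+75*c
t=lambda lx,ly:(397.9+lx,-237.3+ly)
plan([(*q,y%360,-1,20),(q[0],q[1],110,y,-1),(*t(-32,35),110,180,-1,45,2)])
E
```

```text
[589.08032994  92.02669477  33.06301038] 174.38759216674254 [-1.14385204 -0.92931714  7.10358985] [-0.13227254  0.13158798 -0.0685731 ] 42.90842910277973 63.32989454269409
[[0.037,0,0,0,0,0,-1],[0.038,0,0,0,0,0,-1],[0.037,0,0,0,0,0,-1],[0.038,0,0,0,0,0,-1],[0,0,-0.077,0,0,0,-1],[0,0,-0.077,0,0,0,-1],[0.03,-0.079,0,0,0,-0.0039,-1],[0.03,-0.078,0,0,0,-0.0039,-1]]
[[0.032,-0.078,0,0,0,-0.0039,-1],[0.032,-0.078,0,0,0,-0.0039,-1],[0.033,-0.077,0,0,0,-0.0039,-1],[0.034,-0.077,0,0,0,-0.0039,-1],[0.036,-0.076,0,0,0,-0.0039,-1],[0.036,-0.076,0,0,0,-0.0039,-1],[0,0,0,0,0,0,-1],[0,0,0,0,0,0,-1]]
```

Call:
{"method": "send_rows", "body": {"plan": [[0.037,0,0,0,0,0,-1],[0.038,0,0,0,0,0,-1],[0.037,0,0,0,0,0,-1],[0.038,0,0,0,0,0,-1],[0,0,-0.077,0,0,0,-1],[0,0,-0.077,0,0,0,-1],[0.03,-0.079,0,0,0,-0.0039,-1],[0.03,-0.078,0,0,0,-0.0039,-1]]}}

```text
time: 16.15
ee_pos: [476.1, 23.7, 109.2]
eef_rot: [0.035, 0.999, -0.0, 0.002]
ft_force: [0.3, 0.2, -2.5]
finger_gap: 42.4
finger_force: 62.3
```

Call:
{"method": "send_rows", "body": {"plan": [[0.032,-0.078,0,0,0,-0.0039,-1],[0.032,-0.078,0,0,0,-0.0039,-1],[0.033,-0.077,0,0,0,-0.0039,-1],[0.034,-0.077,0,0,0,-0.0039,-1],[0.036,-0.076,0,0,0,-0.0039,-1],[0.036,-0.076,0,0,0,-0.0039,-1],[0,0,0,0,0,0,-1],[0,0,0,0,0,0,-1]]}}

```text
time: 16.95
ee_pos: [363.9, -203.2, 107.0]
eef_rot: [0.001, 1.0, -0.0, 0.001]
ft_force: [-0.2, 0.9, -2.5]
finger_gap: 42.9
finger_force: 62.5
```

```bash
python3 - <<'E'
from h import *
s=arm.get_state();print(s['ee_pos'],yaw_now(s),s['finger_gap'],s['ft_force'])
w=snap('wrist');t=snap('top')
o=np.hstack([cv2.resize(w,None,fx=.6,fy=.6),np.vstack([cv2.resize(t[200:350,370:470],(192,288))])])
cv2.imwrite('pics/w5.png',o[:,:,::-1])
t=lambda lx,ly:(397.9+lx,-237.3+ly)
plan([(*t(-32,35),36,180,-1,30,1),(*t(-32,35),36,180,.1,30,3),(*t(-32,35),140,180,.1,35,1)])
E
```

```text
[ 363.87155725 -203.2423288   106.96588765] 179.8374390272239 42.858397983685606 [-0.16201983  0.87450372 -2.47887761]
[[-0.001,0,0.047,0,0,0.0001,-1],[-0.001,0,0.047,0,0,0.0001,-1],[-0.001,-0.001,0.047,0,0,0,-1],[0,0,0,0,0,0,-1],[0,0,0,0,0,0,0.1],[0,0,0,0,0,0,0.1],[0,0,0,0,0,0,0.1],[0,0,-0.069,0,0,0,0.1]]
[[0,0,-0.069,0,0,0,0.1],[0,0,-0.07,0,0,0,0.1],[0,0,0,0,0,0,0.1]]
```

View pics/w5.png

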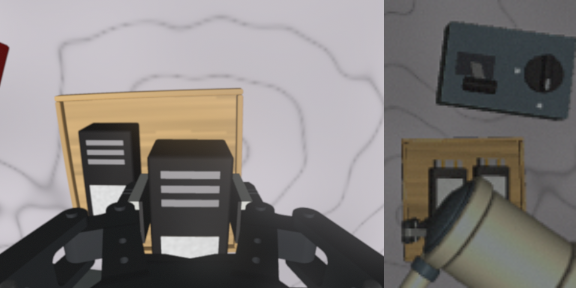

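The first pack lies in the tray at (110,160); the second is held at (190,200) with a clear gap between them. Lower and release.

Call:
{"method": "send_rows", "body": {"plan": [[-0.001,0,0.047,0,0,0,-1],[-0.001,0,0.047,0,0,0,-1],[-0.001,-0.001,0.047,0,0,0,-1],[0,0,0,0,0,0,-1],[0,0,0,0,0,0,0.1],[0,0,0,0,0,0,0.1],[0,0,0,0,0,0,0.1],[0,0,-0.069,0,0,0,0.1]]}}

```text
time: 17.85
ee_pos: [363.6, -201.5, 66.9]
eef_rot: [-0.0, 1.0, 0.002, -0.003]
ft_force: [-0.1, -1.0, -0.4]
finger_gap: 46.9
finger_force: 0.0
```

Call:
{"method": "send_rows", "body": {"plan": [[0,0,-0.069,0,0,0,0.1],[0,0,-0.07,0,0,0,0.1],[0,0,-0.03,0,0,0,0.3],[0,0,0,0,0,0,0.46]]}}

```text
time: 18.25
ee_pos: [366.8, -203.8, 157.8]
eef_rot: [-0.0, 1.0, -0.002, 0.002]
ft_force: [0.0, -0.5, -0.5]
finger_gap: 62.1
finger_force: 0.0
```

```bash
python3 - <<'E'
from h import *
s=arm.get_state();print(s['ee_pos'],yaw_now(s),s['finger_gap'],s['joint_pos'])
plan([(440,255,250,175,.46,48)])
E
```

```text
[ 366.76792034 -203.81143463  157.82112534] -179.9873611213798 62.13580265457896 [-5.88312870e-01 -4.15385943e-01  1.83838446e+00 -1.65974254e-05
  1.71280103e+00 -2.15932442e+00]
[[-0.015,0.092,-0.018,0,0,0.0028,0.46],[-0.014,0.092,-0.018,0,0,0.0028,0.46],[-0.013,0.092,-0.019,0,0,0.0028,0.46],[-0.012,0.092,-0.018,0,0,0.0028,0.46],[-0.011,0.092,-0.019,0,0,0.0028,0.46],[-0.011,0.092,-0.018,0,0,0.0028,0.46],[-0.01,0.092,-0.019,0,0,0.0028,0.46],[-0.009,0.093,-0.018,0,0,0.0027,0.46]]
[[-0.008,0.093,-0.019,0,0,0.0028,0.46],[-0.007,0.092,-0.018,0,0,0.0027,0.46]]
```

Call:
{"method": "send_rows", "body": {"plan": [[-0.015,0.092,-0.018,0,0,0.0028,0.46],[-0.014,0.092,-0.018,0,0,0.0028,0.46],[-0.013,0.092,-0.019,0,0,0.0028,0.46],[-0.012,0.092,-0.018,0,0,0.0028,0.46],[-0.011,0.092,-0.019,0,0,0.0028,0.46],[-0.011,0.092,-0.018,0,0,0.0028,0.46],[-0.01,0.092,-0.019,0,0,0.0028,0.46],[-0.009,0.093,-0.018,0,0,0.0027,0.46]]}}

```text
time: 19.05
ee_pos: [423.8, 165.8, 226.4]
eef_rot: [0.035, 0.999, -0.001, -0.001]
ft_force: [1.0, -0.7, 0.0]
finger_gap: 62.7
finger_force: 0.0
```

Call:
{"method": "send_rows", "body": {"plan": [[-0.008,0.093,-0.019,0,0,0.0028,0.46],[-0.007,0.092,-0.018,0,0,0.0027,0.46],[0,0,0,0,0,0,0.46],[0,0,0,0,0,0,0.46],[0,0,0,0,0,0,0.46]]}}

```text
time: 19.55
ee_pos: [438.4, 254.7, 245.2]
eef_rot: [0.044, 0.999, -0.001, -0.001]
ft_force: [0.1, -0.5, 0.4]
finger_gap: 62.2
finger_force: 0.0
```

```bash
python3 - <<'E'
from h import *
s=arm.get_state();print(s['ee_pos'],yaw_now(s),s['finger_gap'])
snap('wrist','w6')
E
```

```text
[438.43983527 254.70525213 245.2180711 ] 174.97296419430037 62.19425719477281
```

View pics/w6.png

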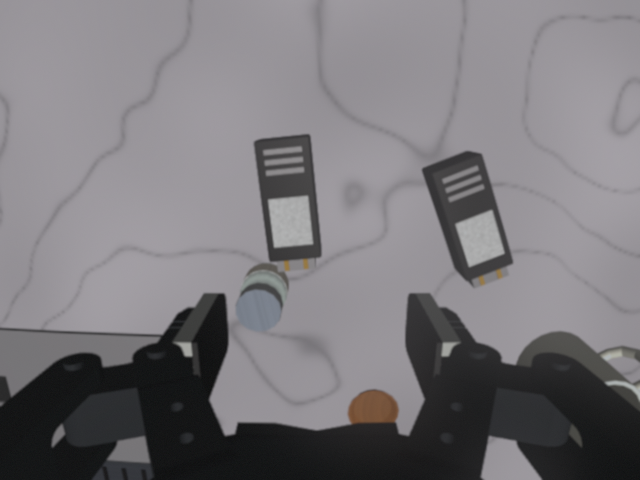

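Two flat packs: A with label at (290,222), nose downwards in the picture (+x), beside the jar at (262,300); B with label at (480,238). I refine both numerically from the white labels.

```bash
python3 - <<'E'
from h import *
im=cv2.imread('pics/w6.png');g=cv2.cvtColor(im,cv2.COLOR_BGR2GRAY)
for nm,(x0,y0,x1,y1) in dict(A=(250,130,325,275),B=(420,148,515,290)).items():
    sub=g[y0:y1,x0:x1]
    dark=(sub<75).astype(np.uint8)
    n,l,st,c=cv2.connectedComponentsWithStats(dark);k=1+st[1:,4].argmax()
    cn=max(cv2.findContours((l==k).astype(np.uint8),0,2)[0],key=cv2.contourArea)
    fill=np.zeros_like(dark);cv2.drawContours(fill,[cn],-1,1,-1)
    box=cv2.boxPoints(cv2.minAreaRect(cn))+[x0,y0]
    lab=cv2.morphologyEx(((sub>135)&(cv2.erode(fill,np.ones((3,3)))>0)).astype(np.uint8),2,np.ones((5,5)))
    lc=max(cv2.findContours(lab,0,2)[0],key=cv2.contourArea)
    lb=cv2.boxPoints(cv2.minAreaRect(lc))+[x0,y0]
    print(nm,'dark',box.round(1).tolist(),'label',lb.round(1).tolist())
    W=p2w('wrist',lb,34)[:,:2];print(W.round(1).tolist(),'c',W.mean(0).round(1))
    D=p2w('wrist',box,34)[:,:2];print(D.round(1).tolist(),'c',D.mean(0).round(1))
print('A',fit('wrist',[[256,141],[310,136],[320,257],[272,262]],[[-55,-22,34],[-55,22,34],[45,22,34],[45,-22,34]],[437,230,0],0))
print('B',fit('wrist',[[434,164],[481,153],[511,262],[467,279]],[[-55,-22,34],[-55,22,34],[45,22,34],[45,-22,34]],[463,378,10],0))
E
```

```text
A dark [[254.4, 139.9], [308.9, 134.4], [321.1, 255.8], [266.5, 261.2]] label [[268.0, 199.3], [307.4, 195.4], [312.2, 243.4], [272.8, 247.3]]
[[430.0, 216.6], [429.6, 248.3], [469.7, 248.5], [470.2, 215.8]] c [449.9 232.3]
[[382.4, 211.3], [382.1, 254.0], [481.0, 254.9], [481.8, 209.2]] c [431.8 232.3]
B dark [[421.2, 166.8], [477.8, 147.7], [517.4, 265.0], [460.8, 284.1]] label [[454.5, 222.1], [491.4, 210.3], [505.5, 253.9], [468.5, 265.8]]
[[462.0, 366.3], [454.6, 397.4], [493.4, 410.3], [501.1, 378.3]] c [477.8 388.1]
[[414.6, 340.1], [403.0, 385.9], [504.4, 421.3], [517.1, 371.8]] c [459.8 379.8]
A (array([4.380e+02, 2.339e+02, 4.000e-01]), np.float64(2.9))
B (array([463.4, 384.2,  14.4]), np.float64(4.1))
```

```bash
python3 - <<'E'
from h import *
plan([(405.3,232.3,100,180,.46,45),(405.3,232.3,26,180,.46,37,1),(405.3,232.3,26,180,-1,40,5)])
E
```

```text
[[0.016,-0.012,0.073,0,0,-0.007,0.46],[0.016,-0.012,0.073,0,0,-0.0071,0.46],[0.016,-0.012,0.073,0,0,-0.007,0.46],[0.016,-0.012,0.072,0,0,-0.0071,0.46],[0,0,0.049,0,0,0,0.46],[0,0,0.05,0,0,0,0.46],[0,0,0.049,0,0,0,0.46],[0,0,0,0,0,0,0.46]]
[[0,0,0,0,0,0,-1],[0,0,0,0,0,0,-1],[0,0,0,0,0,0,-1],[0,0,0,0,0,0,-1],[0,0,0,0,0,0,-1]]
```

Call:
{"method": "send_rows", "body": {"plan": [[0.016,-0.012,0.073,0,0,-0.007,0.46],[0.016,-0.012,0.073,0,0,-0.0071,0.46],[0.016,-0.012,0.073,0,0,-0.007,0.46],[0.016,-0.012,0.072,0,0,-0.0071,0.46],[0,0,0.049,0,0,0,0.46],[0,0,0.05,0,0,0,0.46],[0,0,0.049,0,0,0,0.46],[0,0,0,0,0,0,0.46]]}}

```text
time: 20.4
ee_pos: [403.2, 230.9, 23.4]
eef_rot: [0.0, 1.0, -0.002, -0.003]
ft_force: [-0.1, 0.4, 0.1]
finger_gap: 62.3
finger_force: 0.0
```

Call:
{"method": "send_rows", "body": {"plan": [[0,0,0,0,0,0,-1],[0,0,0,0,0,0,-1],[0,0,0,0,0,0,-1],[0,0,0,0,0,0,-1],[0,0,0,0,0,0,-1]]}}

```text
time: 20.9
ee_pos: [406.2, 233.5, 28.7]
eef_rot: [-0.001, 1.0, 0.0, 0.001]
ft_force: [-1.2, -1.7, 5.7]
finger_gap: 42.3
finger_force: 63.7
```

```bash
python3 - <<'E'
from h import *
s=arm.get_state();print(s['ee_pos'],yaw_now(s),s['finger_gap'],s['finger_force'],s['ft_force'])
p=s['ee_pos'];e=np.array([np.cos(np.radians(5.6)),-np.sin(np.radians(5.6))])
q=np.array([588.3,91.7])-72*e
plan([(p[0],p[1],115,180,-1,38),(*q,115,174.4,-1,40,2)])
E
```

```text
[406.23858968 233.51674561  28.67231668] -179.92201717199202 42.33690790604378 63.68312358856201 [-1.18019028 -1.67240905  5.71218562]
[[0,0,-0.058,0,0,0.0001,-1],[0,0,-0.057,0,0,0.0002,-1],[0,0,-0.058,0,0,0.0001,-1],[-0.044,-0.054,0,0,0,0.0062,-1],[-0.045,-0.053,0,0,0,0.0062,-1],[-0.046,-0.052,0,0,0,0.0062,-1],[-0.048,-0.051,0,0,0,0.0063,-1],[-0.048,-0.051,0,0,0,0.0062,-1]]
[[0,0,0,0,0,0,-1],[0,0,0,0,0,0,-1]]
```

Call:
{"method": "send_rows", "body": {"plan": [[0,0,-0.058,0,0,0,-1],[0,0,-0.057,0,0,0,-1],[0,0,-0.058,0,0,0,-1],[-0.044,-0.054,0,0,0,0.0062,-1],[-0.045,-0.053,0,0,0,0.0062,-1],[-0.046,-0.052,0,0,0,0.0062,-1],[-0.048,-0.051,0,0,0,0.0063,-1],[-0.048,-0.051,0,0,0,0.0062,-1]]}}

```text
time: 21.7
ee_pos: [516.6, 97.5, 113.3]
eef_rot: [0.048, 0.999, 0.0, -0.0]
ft_force: [1.2, 0.9, -0.2]
finger_gap: 42.2
finger_force: 62.7
```

Call:
{"method": "send_rows", "body": {"plan": [[0,0,0,0,0,0,-1],[0,0,0,0,0,0,-1],[0,0,0,0,0,0,-1]]}}

```text
time: 22.0
ee_pos: [515.5, 99.1, 113.4]
eef_rot: [0.048, 0.999, 0.0, -0.001]
ft_force: [0.9, 0.2, -2.3]
finger_gap: 42.3
finger_force: 62.8
```

```bash
python3 - <<'E'
from h import *
s=arm.get_state();print(s['ee_pos'],yaw_now(s),s['finger_gap'],s['finger_force'],s['ft_force'])
w=snap('wrist','w7')
e=np.array([np.cos(np.radians(5.6)),-np.sin(np.radians(5.6))])
b=np.array([588.3,91.7]);q=b-72*e
plan([(*q,35,174.4,-1,30,1),(*(b-10*e),35,174.4,-1,12),(*(b),35,174.4,-1,5,1)])
E
```

```text
[515.45305135  99.14320287 113.35754813] 174.5252649943607 42.288993979585356 62.762367725372314 [ 0.85466728  0.21665836 -2.25287063]
[[-0.001,0,0.052,0,0,0.0003,-1],[-0.001,-0.001,0.053,0,0,0.0003,-1],[-0.001,0,0.052,0,0,0.0003,-1],[0,0,0,0,0,0,-1],[-0.021,0,0,0,0,0,-1],[-0.021,0,0,0,0,0,-1],[-0.02,0,0,0,0,0,-1],[-0.021,0,0,0,0,0,-1]]
[[-0.02,0,0,0,0,0,-1],[-0.021,0,0,0,0,0,-1],[-0.01,0,0,0,0,0,-1],[-0.01,0,0,0,0,0,-1],[0,0,0,0,0,0,-1]]
```

View pics/w7.png

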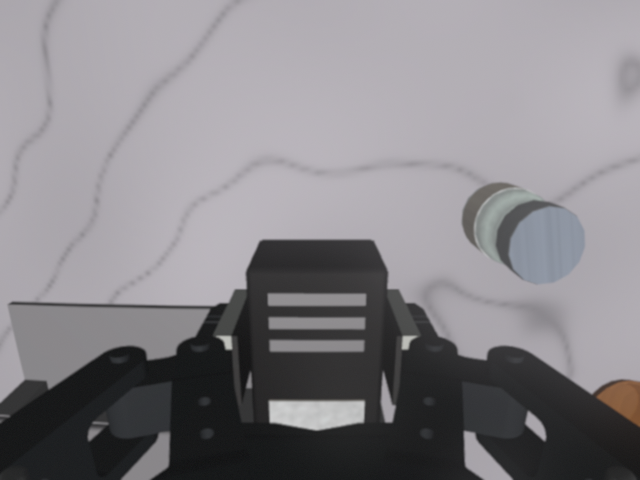

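The pack is held straight at (317,330), with the jar untouched at (525,235). Now lower it in front of bay 3 and insert.

Call:
{"method": "send_rows", "body": {"plan": [[-0.001,0,0.052,0,0,0.0003,-1],[-0.001,-0.001,0.053,0,0,0.0003,-1],[-0.001,0,0.052,0,0,0.0003,-1],[0,0,0,0,0,0,-1],[0,0,0,0,0,0,-1]]}}

```text
time: 22.55
ee_pos: [517.1, 98.5, 35.8]
eef_rot: [0.049, 0.999, -0.0, -0.0]
ft_force: [-0.2, 0.1, -2.0]
finger_gap: 42.7
finger_force: 63.7
```

Call:
{"method": "send_rows", "body": {"plan": [[-0.021,0,0,0,0,0,-1],[-0.021,0,0,0,0,0,-1],[-0.02,0,0,0,0,0,-1],[0,0,0,0,0,0,-1]]}}

```text
time: 22.95
ee_pos: [540.9, 95.8, 32.1]
eef_rot: [0.049, 0.999, -0.0, -0.011]
ft_force: [-32.0, 3.0, 3.3]
finger_gap: 42.6
finger_force: 65.3
```

Call:
{"method": "send_rows", "body": {"plan": [[0.03,0,0,0,0,0,-1],[0,0.002,-0.002,0,0,0,-1],[0,0,0,0,0,0,-1],[0,0,0,0,0,0,-1]]}}

```text
time: 23.35
ee_pos: [532.7, 97.2, 35.2]
eef_rot: [0.05, 0.999, -0.0, -0.002]
ft_force: [-4.7, -0.5, -10.1]
finger_gap: 42.7
finger_force: 63.4
```

```bash
python3 - <<'E'
from h import *
s=arm.get_state();print(s['ee_pos'],yaw_now(s),s['finger_gap'],s['ft_force'],s['moment'],R.from_quat(s['eef_rot']).as_matrix().round(4).tolist())
sc=snap('scene');w=snap('wrist')
P=w2p('scene',[[600,95,20]])[0].round().astype(int);print(P)
c=cv2.resize(sc[P[1]-40:P[1]+40,P[0]-55:P[0]+55],(440,320),interpolation=cv2.INTER_CUBIC)
cv2.imwrite('pics/w8.png',np.hstack([cv2.resize(w[200:480,100:500],(340,238)),c[:238]])[:,:,::-1] if 0 else np.hstack([cv2.resize(w,(427,320)),c[:,:370]])[:,:,::-1])
E
```

```text
[532.68336913  97.18927377  35.18744746] 174.31931779756707 42.65132629992264 [ -4.68797888  -0.49593616 -10.14026417] [ 0.075223    1.46226828 -0.05551479] [[-0.9951, 0.099, -0.0036], [0.099, 0.9951, -0.0001], [0.0035, -0.0005, -1.0]]
[364 262]
```

View pics/w8.png

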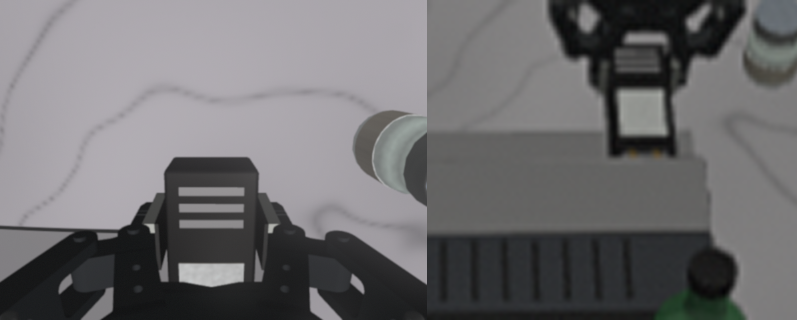

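Call:
{"method": "send_rows", "body": {"plan": [[0,0,0.004,0,0,0,-1],[0,0,0.004,0,0,0,-1],[0,0,0,0,0,0,0.12],[0,0,0,0,0,0,0.12],[0,0,0,0,0,0,0.12]]}}

```text
time: 23.95
ee_pos: [535.1, 97.4, 34.2]
eef_rot: [0.05, 0.999, 0.0, 0.002]
ft_force: [-0.6, -0.2, -0.4]
finger_gap: 47.7
finger_force: 0.0
```

```bash
python3 - <<'E'
from h import *
s=arm.get_state();print(s['ee_pos'],yaw_now(s),s['finger_gap'],s['ft_force'])
w=snap('wrist','w9')
K,D,T=cam('wrist')
c=cv2.resize(w[200:480,150:480],(660,560))
cv2.imwrite('pics/w9.png',c[:,:,::-1])
plan([(532.7,97.4,31,174.4,.12)])
E
```

```text
[535.08268894  97.3981098   34.17216232] 174.3175619463855 47.69368377130121 [-0.60877849 -0.19742364 -0.39094527]
[[0.004,0,0.006,0,0,-0.0004,0.12]]
```

View pics/w9.png

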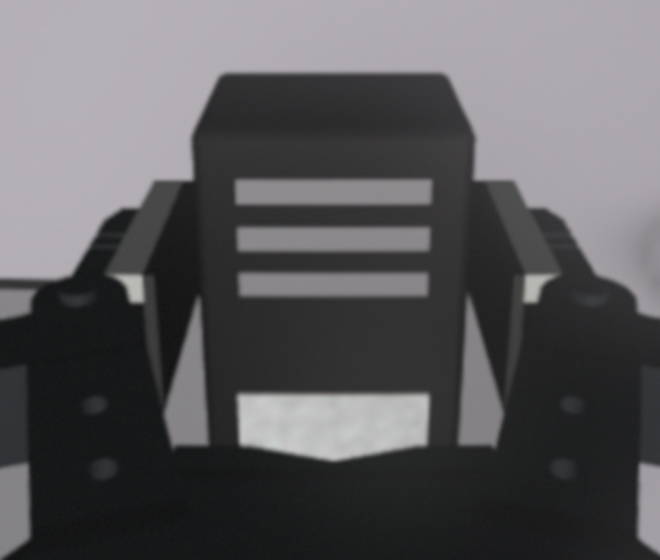

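The pack rests level and centred between the open fingers: tail top corners at crop (192,135) and (475,135), bottom corners at (220,73) and (447,73).

```bash
python3 - <<'E'
from h import *
q=lambda L:np.array(L)/2+[150,200]
print(p2w('wrist',q([[192,135],[475,135]]),39).round(1).tolist())
print(p2w('wrist',q([[220,73],[447,73]]),5).round(1).tolist())
print('ribs,label',p2w('wrist',q([[333.5,192],[333.5,239],[333.5,285],[333.5,394]]),39).round(1).tolist())
E
```

```text
[[509.4, 78.9, 39.0], [513.7, 121.9, 39.0]]
[[509.0, 79.0, 5.0], [513.2, 122.0, 5.0]]
ribs,label [[520.8, 99.5, 39.0], [528.9, 98.7, 39.0], [537.0, 97.9, 39.0], [557.8, 95.8, 39.0]]
```

Call:
{"method": "send_rows", "body": {"plan": [[0,-0.001,0.006,0,0,0,0.12],[0,0,0,0,0,0,-1],[0,0,0,0,0,0,-1],[0,0,0,0,0,0,-1],[0,0,0,0,0,0,-1]]}}

```text
time: 24.5
ee_pos: [533.9, 96.8, 29.8]
eef_rot: [0.05, 0.999, 0.0, 0.001]
ft_force: [1.4, -0.1, 3.2]
finger_gap: 42.9
finger_force: 61.2
```

Call:
{"method": "send_rows", "body": {"plan": [[-0.01,0,0,0,0,0,-1],[-0.01,0,0,0,0,0,-1],[-0.01,0,0,0,0,0,-1],[0,0,0,0,0,0,-1]]}}

```text
time: 24.9
ee_pos: [548.1, 95.5, 30.0]
eef_rot: [0.049, 0.999, 0.0, -0.001]
ft_force: [-4.2, 0.1, 8.1]
finger_gap: 42.9
finger_force: 61.8
```

Call:
{"method": "send_rows", "body": {"plan": [[-0.016,0,0,0,0,0,-1],[-0.016,0,0,0,0,0,-1],[-0.016,0,0,0,0,0,-1],[-0.012,0,0,0,0,0,-1],[0,0,0,0,0,0,-1]]}}

```text
time: 25.4
ee_pos: [578.2, 92.5, 30.0]
eef_rot: [0.05, 0.999, 0.0, -0.001]
ft_force: [-2.6, 0.4, 7.4]
finger_gap: 42.8
finger_force: 61.8
```

Call:
{"method": "send_rows", "body": {"plan": [[-0.008,0,0,0,0,0,-1],[-0.006,0,0,0,0,0,-1],[-0.004,0,0,0,0,0,-1],[0,0,0,0,0,0,-1]]}}

```text
time: 25.8
ee_pos: [586.1, 91.8, 30.0]
eef_rot: [0.049, 0.999, 0.0, -0.002]
ft_force: [-6.8, 0.8, 10.6]
finger_gap: 42.7
finger_force: 62.0
```

Call:
{"method": "send_rows", "body": {"plan": [[-0.004,0,0,0,0,0,-1],[-0.004,0,0,0,0,0,-1],[0,0,0,0,0,0,-1]]}}

```text
time: 26.1
ee_pos: [586.2, 91.8, 30.0]
eef_rot: [0.049, 0.999, 0.0, -0.006]
ft_force: [-25.0, 0.8, 19.9]
finger_gap: 42.7
finger_force: 63.2
```

Call:
{"method": "send_rows", "body": {"plan": [[-0.004,0,0,0,0,0,-1],[-0.002,0,0,0,0,0,-1],[0,0,0,0,0,0,-1]]}}

```text
time: 26.4
ee_pos: [586.3, 91.8, 30.0]
eef_rot: [0.049, 0.999, -0.0, -0.01]
ft_force: [-39.0, 0.9, 27.1]
finger_gap: 43.0
finger_force: 64.1
```

Call:
{"method": "send_rows", "body": {"plan": [[0.01,0,0,0,0,0,-1],[0,0,0,0,0,0,0.25],[0,0,0,0,0,0,0.25],[0,0,0,0,0,0,0.3],[0,0,-0.06,0,0,0,0.46],[0,0,-0.08,0,0,0,0.46],[0,0,-0.08,0,0,0,0.46],[0,0,0,0,0,0,0.46]]}}

```text
time: 27.2
ee_pos: [592.3, 91.4, 146.7]
eef_rot: [0.05, 0.999, 0.001, 0.006]
ft_force: [0.5, -0.1, 1.0]
finger_gap: 62.6
finger_force: 0.0
```

```bash
python3 - <<'E'
from h import *
s=arm.get_state();print(s['ee_pos'],yaw_now(s),s['finger_gap'],s['time'])
w=snap('wrist','w10')
for d in arm.outline_of('flat1','wrist')[:3]:
    print(d['score'],d['xy'])
# rib rows: bright bands along pack column
for x,y in [(564.5,93)]:
    print(w2p('wrist',[[563.3,94.5,39],[563.3,94.5,5],[575,93,39],[583,92.5,39]]).round(1).tolist())
g=cv2.cvtColor(w,cv2.COLOR_RGB2GRAY);c=int(w2p('wrist',[[575,93,39]])[0][0])
print(c,g[200:330:2,c].tolist())
plan([(430,375,200,190,.46,45,2)])
E
```

```text
[592.25415709  91.43620699 146.74469244] 174.3115862364325 62.55927654808656 27.2
0.75 [318.5, 227.4]
[[316.3, 195.3], [316.3, 185.7], [315.7, 216.5], [316.3, 230.7]]
315 [97, 143, 150, 146, 108, 69, 66, 94, 139, 148, 144, 105, 67, 64, 96, 140, 145, 141, 97, 63, 64, 62, 62, 61, 62, 61, 62, 61, 61, 61, 61, 62, 60, 101, 167, 182, 185, 175, 117, 100, 126, 139, 140, 140, 140, 139, 140, 139, 140, 140, 139, 140, 139, 138, 138, 138, 138, 138, 138, 137, 138, 137, 137, 137, 137]
[[0.047,0.067,-0.015,0,0,-0.0109,0.46],[0.045,0.068,-0.015,0,0,-0.0109,0.46],[0.042,0.07,-0.015,0,0,-0.0109,0.46],[0.04,0.071,-0.015,0,0,-0.0109,0.46],[0.037,0.072,-0.015,0,0,-0.0109,0.46],[0.035,0.074,-0.015,0,0,-0.0109,0.46],[0.032,0.075,-0.014,0,0,-0.0109,0.46],[0.029,0.075,-0.015,0,0,-0.0108,0.46]]
[[0,0,0,0,0,0,0.46],[0,0,0,0,0,0,0.46]]
```

Call:
{"method": "send_rows", "body": {"plan": [[0.047,0.067,-0.015,0,0,-0.0109,0.46],[0.045,0.068,-0.015,0,0,-0.0109,0.46],[0.042,0.07,-0.015,0,0,-0.0109,0.46],[0.04,0.071,-0.015,0,0,-0.0109,0.46],[0.037,0.072,-0.015,0,0,-0.0109,0.46],[0.035,0.074,-0.015,0,0,-0.0109,0.46],[0.032,0.075,-0.014,0,0,-0.0109,0.46],[0.029,0.075,-0.015,0,0,-0.0108,0.46]]}}

```text
time: 28.1
ee_pos: [427.9, 375.9, 196.5]
eef_rot: [-0.088, 0.996, -0.001, -0.002]
ft_force: [0.1, 0.0, 0.3]
finger_gap: 62.3
finger_force: 0.0
```

Call:
{"method": "send_rows", "body": {"plan": [[0,0,0,0,0,0,0.46],[0,0,0,0,0,0,0.46],[0,0,0,0,0,0,0.46]]}}

```text
time: 28.4
ee_pos: [429.5, 374.0, 197.0]
eef_rot: [-0.087, 0.996, -0.001, -0.001]
ft_force: [-0.3, -0.3, 0.2]
finger_gap: 62.2
finger_force: 0.0
```

```bash
cat >> h.py <<'E'
def label(w,px,r=90):
    """white label of the pack nearest px: pose of pack from label (12.5 mm ahead of origin)"""
    g=cv2.cvtColor(w,cv2.COLOR_RGB2GRAY)
    d=(g<80).astype(np.uint8);d[:,:]=cv2.morphologyEx(d,3,np.ones((3,3)))
    best=None
    cs,h=cv2.findContours(d,cv2.RETR_CCOMP,2)
    for k,c in enumerate(cs):
        if h[0][k][3]<0:continue
        a=cv2.contourArea(c)
        (cx,cy),_,_=rr=cv2.minAreaRect(c)
        if a>800 and np.hypot(cx-px[0],cy-px[1])<r: 
            W=p2w('wrist',cv2.boxPoints(rr),34)[:,:2]
            print('label',round(cx),round(cy),a,W.mean(0).round(1),[np.degrees(np.arctan2(*(W[(i+1)%4]-W[i])[::-1])).round(1) for i in range(4)],[np.linalg.norm(W[(i+1)%4]-W[i]).round(1) for i in range(4)])
E
python3 - <<'E'
from h import *
s=arm.get_state();print(s['ee_pos'],yaw_now(s),s['time'])
w=snap('wrist','w11')
for d in arm.outline_of('flat1','wrist')[:3]:
    m=d['pixels'].astype(np.uint8);r=cv2.minAreaRect(np.argwhere(m)[:,::-1].astype(np.float32))
    print(round(d['score'],2),d['xy'],m.sum(),p2w('wrist',[d['xy']],34).round(1),p2w('wrist',cv2.boxPoints(r),34).round(0).tolist())
    label(w,d['xy'])
E
```

```text
[429.49813609 374.00575593 197.02720637] -170.0587290325484 28.4
0.67 [319.8, 258.2] 9019 [[457.8 381.6  34. ]] [[415.0, 345.0, 34.0], [401.0, 387.0, 34.0], [509.0, 424.0, 34.0], [525.0, 377.0, 34.0]]
label 322 285 2595.5 [478.2 387.1] [np.float64(106.8), np.float64(17.2), np.float64(-72.9), np.float64(-164.7)] [np.float64(34.9), np.float64(43.6), np.float64(36.3), np.float64(43.8)]
```

```bash
python3 - <<'E'
from h import *
plan([(435.5,374.5,100,196.5,.46,50),(435.5,374.5,25,196.5,.46,38,1),(435.5,374.5,25,196.5,-1,40,5)])
E
```

```text
[[-0.006,0,0.098,0,0,-0.0184,0.46],[-0.005,-0.001,0.097,0,0,-0.0183,0.46],[0,0,0.075,0,0,0,0.46],[0,0,0.075,0,0,0,0.46],[0,0,0,0,0,0,0.46],[0,0,0,0,0,0,-1],[0,0,0,0,0,0,-1],[0,0,0,0,0,0,-1]]
[[0,0,0,0,0,0,-1],[0,0,0,0,0,0,-1]]
```

Call:
{"method": "send_rows", "body": {"plan": [[-0.006,0,0.098,0,0,-0.0184,0.46],[-0.005,-0.001,0.097,0,0,-0.0183,0.46],[0,0,0.075,0,0,0,0.46],[0,0,0.075,0,0,0,0.46],[0,0,0,0,0,0,0.46],[0,0,0,0,0,0,0.46]]}}

```text
time: 29.1
ee_pos: [435.1, 374.7, 26.4]
eef_rot: [-0.144, 0.99, -0.0, -0.001]
ft_force: [-0.1, 1.0, 1.4]
finger_gap: 62.4
finger_force: 0.0
```

Call:
{"method": "send_rows", "body": {"plan": [[0,0,0,0,0,0,-1],[0,0,0,0,0,0,-1],[0,0,0,0,0,0,-1],[0,0,0,0,0,0,-1],[0,0,0,0,0,0,-1]]}}

```text
time: 29.6
ee_pos: [436.6, 376.6, 30.0]
eef_rot: [-0.144, 0.99, 0.001, 0.003]
ft_force: [0.2, -2.0, 6.9]
finger_gap: 42.7
finger_force: 63.6
```

```bash
python3 - <<'E'
from h import *
s=arm.get_state();print(s['ee_pos'],yaw_now(s),s['finger_gap'],s['finger_force'],s['ft_force'])
p=s['ee_pos'];e=np.array([np.cos(np.radians(5.6)),-np.sin(np.radians(5.6))])
q=np.array([572.0,-63])-66*e
print(q)
plan([(p[0],p[1],125,yaw_now(s),-1,45),(*q,125,174.4,-1,45,2)])
E
```

```text
[436.61870579 376.58001533  30.00705322] -163.40275144539805 42.664866363007434 63.64793658256531 [ 0.19712011 -2.02101891  6.88851959]
[506.3149916  -56.55952862]
[[0,0,-0.063,0,0,0,-1],[0,0,-0.063,0,0,0,-1],[0,0,-0.064,0,0,0,-1],[0.011,-0.087,0,0,0,0.0123,-1],[0.008,-0.087,0,0,0,0.0123,-1],[0.005,-0.088,0,0,0,0.0123,-1],[0.001,-0.088,0,0,0,0.0123,-1],[-0.002,-0.088,0,0,0,0.0124,-1]]
[[-0.006,-0.087,0,0,0,0.0123,-1],[-0.009,-0.087,0,0,0,0.0124,-1],[-0.012,-0.087,0,0,0,0.0123,-1],[-0.016,-0.086,0,0,0,0.0124,-1],[-0.018,-0.086,0,0,0,0.0123,-1],[0,0,0,0,0,0,-1],[0,0,0,0,0,0,-1]]
```

Call:
{"method": "send_rows", "body": {"plan": [[0,0,-0.063,0,0,0,-1],[0,0,-0.063,0,0,0,-1],[0,0,-0.064,0,0,0,-1],[0.011,-0.087,0,0,0,0.0123,-1],[0.008,-0.087,0,0,0,0.0123,-1],[0.005,-0.088,0,0,0,0.0123,-1],[0.001,-0.088,0,0,0,0.0123,-1],[-0.002,-0.088,0,0,0,0.0124,-1]]}}

```text
time: 30.4
ee_pos: [469.8, 157.3, 122.1]
eef_rot: [-0.048, 0.999, 0.0, 0.001]
ft_force: [0.3, 0.0, -3.2]
finger_gap: 42.9
finger_force: 62.5
```

Call:
{"method": "send_rows", "body": {"plan": [[-0.006,-0.087,0,0,0,0.0123,-1],[-0.009,-0.087,0,0,0,0.0124,-1],[-0.012,-0.087,0,0,0,0.0123,-1],[-0.016,-0.086,0,0,0,0.0124,-1],[-0.018,-0.086,0,0,0,0.0123,-1],[0,0,0,0,0,0,-1],[0,0,0,0,0,0,-1],[0,0,0,0,0,0,-1]]}}

```text
time: 31.2
ee_pos: [504.3, -56.6, 121.6]
eef_rot: [0.048, 0.999, 0.0, 0.0]
ft_force: [-0.0, 0.2, -2.9]
finger_gap: 42.6
finger_force: 62.8
```

```bash
python3 - <<'E'
from h import *
s=arm.get_state();print(s['ee_pos'],yaw_now(s),s['finger_gap'],s['finger_force'],s['ft_force'])
q=[506.3,-56.6]
plan([(*q,37,174.4,-1,30,2)])
w=snap('wrist','w12');g=cv2.cvtColor(w,cv2.COLOR_RGB2GRAY)
print(g[180:440:3,317].tolist());print(g[330,200:440:4].tolist())
E
```

```text
[504.3407439  -56.6224969  121.58282257] 174.46159418448278 42.5672422827431 62.78931498527527 [-0.02407076  0.24415647 -2.94168267]
[[-0.001,0,0.056,0,0,0.0001,-1],[-0.001,0,0.057,0,0,0.0001,-1],[-0.002,0,0.056,0,0,0.0001,-1],[0,0,0,0,0,0,-1],[0,0,0,0,0,0,-1]]
[170, 170, 169, 169, 169, 169, 168, 169, 168, 168, 168, 168, 168, 168, 167, 167, 167, 167, 89, 52, 52, 50, 49, 50, 48, 47, 46, 49, 52, 57, 58, 58, 57, 56, 56, 65, 144, 146, 146, 145, 66, 55, 55, 65, 143, 144, 143, 132, 54, 53, 53, 102, 142, 141, 140, 83, 51, 52, 52, 51, 51, 50, 50, 50, 50, 52, 50, 51, 49, 51, 51, 103, 190, 192, 196, 194, 192, 197, 198, 195, 194, 200, 203, 177, 34, 34, 33]
[43, 27, 27, 28, 68, 73, 74, 73, 68, 25, 28, 28, 29, 40, 46, 45, 46, 47, 48, 49, 48, 49, 48, 50, 49, 50, 50, 52, 52, 51, 52, 53, 53, 53, 54, 55, 55, 55, 54, 54, 55, 55, 55, 55, 54, 51, 40, 41, 40, 42, 62, 76, 77, 78, 77, 49, 47, 48, 48, 133]
```

Call:
{"method": "send_rows", "body": {"plan": [[-0.001,0,0.056,0,0,0,-1],[-0.001,0,0.057,0,0,0,-1],[-0.002,0,0.056,0,0,0,-1],[0,0,0,0,0,0,-1],[-0.014,0,0,0,0,0,-1],[-0.014,0,0,0,0,0,-1],[0,0,0,0,0,0,-1],[0,0,0,0,0,0,-1]]}}

```text
time: 32.05
ee_pos: [521.1, -59.0, 37.7]
eef_rot: [0.049, 0.999, -0.0, 0.001]
ft_force: [-0.2, -0.6, -2.6]
finger_gap: 42.3
finger_force: 64.0
```

Call:
{"method": "send_rows", "body": {"plan": [[0,0,0.003,0,0,0,-1],[0,0,0.003,0,0,0,-1],[0,0,0,0,0,0,0.12],[0,0,0,0,0,0,0.12],[0,0,0,0,0,0,0.12],[0,0,0,0,0,0,0.12]]}}

```text
time: 32.65
ee_pos: [520.6, -59.1, 34.2]
eef_rot: [0.049, 0.999, -0.0, 0.0]
ft_force: [-1.3, -0.3, 0.1]
finger_gap: 47.9
finger_force: 0.0
```

```bash
python3 - <<'E'
from h import *
s=arm.get_state();print(s['ee_pos'],yaw_now(s),s['finger_gap'],s['finger_force'],s['ft_force'])
w=snap('wrist','w13')
cv2.imwrite('pics/w13.png',cv2.resize(w[200:480,150:480],(660,560))[:,:,::-1])
g=cv2.cvtColor(w,cv2.COLOR_RGB2GRAY)
# ribs: bright runs along column 317, and their lateral middle
for r in range(245,420):
    row=g[r,250:390]; m=np.where(row>105)[0]
    if len(m)>70 and r%3==0: print(r,m.min()+250,m.max()+250,p2w('wrist',[[(m.min()+m.max())/2+250,r]],39).round(1)[0][:2])
E
```

```text
[520.56214472 -59.06089279  34.23132437] 174.40851730609566 47.94616488337428 0.0 [-1.25941463 -0.30432422  0.09930021]
291 268 365 [505.1 -56.9]
294 268 365 [506.1 -57. ]
297 268 365 [507.1 -57.1]
300 268 364 [508.1 -57.3]
315 269 364 [513.2 -57.7]
318 269 364 [514.3 -57.8]
321 269 364 [515.3 -57.9]
324 269 363 [516.3 -58.2]
339 269 363 [521.7 -58.7]
342 269 363 [522.8 -58.8]
345 270 362 [523.8 -58.9]
348 272 362 [525.  -58.7]
399 250 389 [544.6 -59.7]
402 250 389 [545.8 -59.9]
405 250 389 [547.1 -60. ]
408 250 389 [548.3 -60.1]
411 250 389 [549.5 -60.2]
414 250 389 [550.8 -60.3]
417 250 389 [552.  -60.4]
```

Call:
{"method": "send_rows", "body": {"plan": [[0,0,0.006,0,0,0,0.12],[0,0,0,0,0,0,-1],[0,0,0,0,0,0,-1],[0,0,0,0,0,0,-1],[0,0,0,0,0,0,-1]]}}

```text
time: 33.2
ee_pos: [520.4, -59.0, 30.8]
eef_rot: [0.049, 0.999, -0.0, 0.0]
ft_force: [0.9, 0.1, 0.9]
finger_gap: 42.8
finger_force: 61.2
```

Call:
{"method": "send_rows", "body": {"plan": [[-0.01,0,0,0,0,0,-1],[-0.01,0,0,0,0,0,-1],[-0.01,0,0,0,0,0,-1],[0,0,0,0,0,0,-1]]}}

```text
time: 33.6
ee_pos: [536.2, -60.5, 30.8]
eef_rot: [0.049, 0.999, -0.0, 0.001]
ft_force: [0.5, 0.5, 2.0]
finger_gap: 43.2
finger_force: 61.5
```

Call:
{"method": "send_rows", "body": {"plan": [[-0.016,0,0,0,0,0,-1],[-0.016,0,0,0,0,0,-1],[-0.016,0,0,0,0,0,-1],[-0.012,0,0,0,0,0,-1],[0,0,0,0,0,0,-1]]}}

```text
time: 34.1
ee_pos: [566.5, -63.5, 30.9]
eef_rot: [0.049, 0.999, -0.0, 0.001]
ft_force: [0.9, -0.6, 2.4]
finger_gap: 42.8
finger_force: 61.5
```

Call:
{"method": "send_rows", "body": {"plan": [[-0.006,0,0,0,0,0,-1],[-0.004,0,0,0,0,0,-1],[-0.004,0,0,0,0,0,-1],[0,0,0,0,0,0,-1]]}}

```text
time: 34.5
ee_pos: [571.4, -64.0, 30.8]
eef_rot: [0.049, 0.999, 0.0, -0.001]
ft_force: [-7.0, 0.3, 6.5]
finger_gap: 43.1
finger_force: 61.9
```

Call:
{"method": "send_rows", "body": {"plan": [[-0.004,0,0,0,0,0,-1],[-0.004,0,0,0,0,0,-1],[0,0,0,0,0,0,-1]]}}

```text
time: 34.8
ee_pos: [571.5, -64.0, 30.8]
eef_rot: [0.049, 0.999, 0.0, -0.006]
ft_force: [-26.3, 3.3, 17.3]
finger_gap: 43.3
finger_force: 63.2
```

Call:
{"method": "send_rows", "body": {"plan": [[0.008,0,0,0,0,0,-1],[0,0,0,0,0,0,0.25],[0,0,0,0,0,0,0.25],[0,0,0,0,0,0,0.3],[0,0,-0.06,0,0,0,0.46],[0,0,-0.08,0,0,0,0.46],[0,0,-0.08,0,0,0,0.46],[0,0,-0.08,0,0,0,0.46]]}}

```text
time: 35.6
ee_pos: [572.1, -64.0, 182.0]
eef_rot: [0.049, 0.999, 0.0, -0.0]
ft_force: [0.7, -1.0, -0.3]
finger_gap: 62.5
finger_force: 0.0
```

```bash
python3 - <<'E'
from h import *
s=arm.get_state();print(s['ee_pos'],yaw_now(s))
plan([(545.3,10.8,211,175.16,.46,45,3)])
E
```

```text
[572.1060925  -63.99998511 181.97460132] 174.41298237123414
[[0.034,0.072,-0.029,0,0,-0.0021,0.46],[0.033,0.072,-0.029,0,0,-0.0021,0.46],[0,0,0,0,0,0,0.46],[0,0,0,0,0,0,0.46],[0,0,0,0,0,0,0.46]]
```

Call:
{"method": "send_rows", "body": {"plan": [[0.034,0.072,-0.029,0,0,-0.0021,0.46],[0.033,0.072,-0.029,0,0,-0.0021,0.46],[0,0,0,0,0,0,0.46],[0,0,0,0,0,0,0.46],[0,0,0,0,0,0,0.46]]}}

```text
time: 36.1
ee_pos: [545.6, 10.2, 208.8]
eef_rot: [0.042, 0.999, -0.0, -0.001]
ft_force: [-0.3, 0.4, -0.9]
finger_gap: 62.5
finger_force: 0.0
```

```bash
python3 - <<'E'
from h import *
s=arm.get_state();print(s['ee_pos'],yaw_now(s))
w=snap('wrist')
g=cv2.cvtColor(w,cv2.COLOR_RGB2GRAY).astype(int)
for lo,hi in((190,250),(395,455)):
    for r in range(225,300):
        m=np.where(g[r,lo:hi]>110)[0]
        if 30<len(m)<52 and m.ptp()<52 if hasattr(m,'ptp') else (30<len(m)<52): print(r,m.min()+lo,m.max()+lo,end=' | ')
    print()
t=snap('top')
o=np.hstack([cv2.resize(w[150:330,130:640],(510,180)),cv2.resize(t[260:350,370:460],(180,180))])
cv2.imwrite('pics/w14.png',o[:,:,::-1])
c=cv2.resize(w[190:320,150:500],None,fx=2.2,fy=2.2,interpolation=cv2.INTER_CUBIC)
t2=cv2.resize(t[160:360,120:480],(540,300),interpolation=cv2.INTER_CUBIC)
o=np.zeros((286+300,770,3),np.uint8);o[:286,:770]=c[:286,:770];o[286:,:540]=t2
cv2.imwrite('pics/w14.png',o[:,:,::-1])
L=lambda x,y,a=np.radians(-7.2):(569.2+x*np.cos(a)-y*np.sin(a),-290.6+x*np.sin(a)+y*np.cos(a))
plan([(*L(-62,45),195,172.8,-1),(*L(-62,45),106,172.8,-1,35,1),(*L(8,45),106,172.8,-1,12,2)])
E
```

```text
[545.5717815   10.24095972 208.83630917] 175.14622761236058
239 198 236 | 240 197 237 | 241 197 237 | 242 198 237 | 243 198 237 | 250 198 237 | 251 198 237 | 252 198 238 | 253 198 238 | 254 207 237 | 261 199 237 | 262 199 238 | 263 199 238 | 264 199 238 | 289 199 240 | 290 198 241 | 291 198 241 | 292 198 241 | 293 198 241 | 
242 395 453 | 243 395 454 | 244 395 454 | 245 395 454 | 246 414 453 | 253 413 452 | 254 413 453 | 255 413 453 | 256 413 453 | 257 414 452 | 263 413 451 | 264 412 452 | 265 412 452 | 266 412 451 | 267 412 451 | 
[[0.004,-0.083,0.005,0,0,0.0021,-1],[0.003,-0.083,0.004,0,0,0.0021,-1],[0.002,-0.084,0.005,0,0,0.0021,-1],[0.002,-0.083,0.004,0,0,0.0022,-1],[0.001,-0.084,0.005,0,0,0.0021,-1],[0.001,-0.083,0.004,0,0,0.0022,-1],[0,0,0.059,0,0,0,-1],[0,0,0.06,0,0,0,-1]]
[[0,0,0.059,0,0,0,-1],[0,0,0,0,0,0,-1],[-0.023,0,0,0,0,0,-1],[-0.023,0,0,0,0,0,-1],[-0.023,0,0,0,0,0,-1],[-0.024,0,0,0,0,0,-1],[-0.023,0,0,0,0,0,-1],[-0.024,0,0,0,0,0,-1]]
[[0,0,0,0,0,0,-1],[0,0,0,0,0,0,-1]]
```

View pics/w14.png

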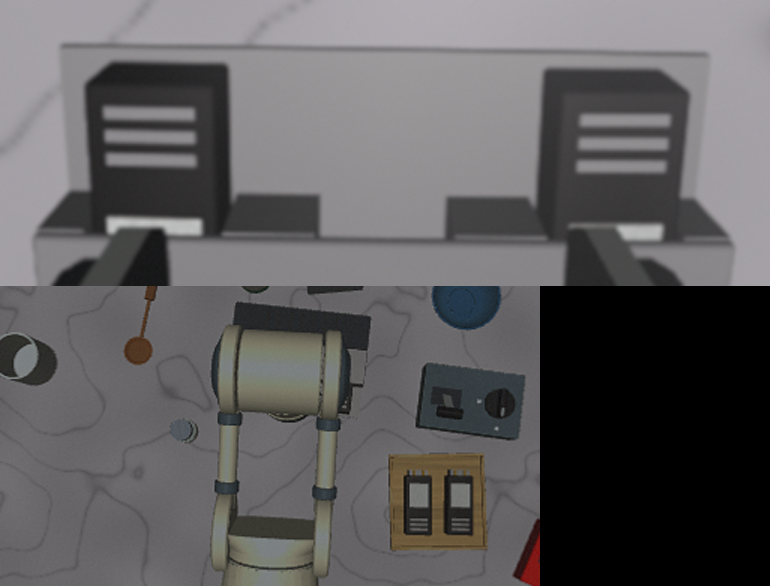

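Both packs sit as deep as the originals did (ribs at 114–160 and 120–166 against the roof edge at about 240). The tray holds two flat-lying packs at (418,503) and (458,503), the jar stands, and the lever and selector are off. Isolator on next.

Call:
{"method": "send_rows", "body": {"plan": [[0.004,-0.083,0.005,0,0,0.0021,-1],[0.003,-0.083,0.004,0,0,0.0021,-1],[0.002,-0.084,0.005,0,0,0.0021,-1],[0.002,-0.083,0.004,0,0,0.0022,-1],[0.001,-0.084,0.005,0,0,0.0021,-1],[0.001,-0.083,0.004,0,0,0.0022,-1],[0,0,0.059,0,0,0,-1],[0,0,0.06,0,0,0,-1]]}}

```text
time: 37.0
ee_pos: [513.5, -240.1, 136.1]
eef_rot: [0.064, 0.998, -0.0, 0.001]
ft_force: [0.1, 1.2, -0.3]
finger_gap: -0.1
finger_force: 0.0
```

Call:
{"method": "send_rows", "body": {"plan": [[0,0,0.057,0,0,0,-1],[0,0,0,0,0,0,-1],[-0.023,0,0,0,0,0,-1],[-0.023,0,0,0,0,0,-1],[-0.023,0,0,0,0,0,-1],[-0.024,0,0,0,0,0,-1],[-0.023,0,0,0,0,0,-1],[-0.024,0,0,0,0,0,-1]]}}

```text
time: 37.8
ee_pos: [585.6, -246.7, 111.2]
eef_rot: [0.062, 0.998, -0.001, 0.002]
ft_force: [0.2, 0.1, 0.7]
finger_gap: -0.1
finger_force: 0.4
```

Call:
{"method": "send_rows", "body": {"plan": [[0,0,0,0,0,0,-1],[0,0,0,0,0,0,-1],[0,0,-0.07,0,0,0,-1],[0,0,-0.07,0,0,0,-1],[0,0,-0.05,0,0,0,-1],[0,0,0,0,0,0,-1]]}}

```text
time: 38.4
ee_pos: [585.0, -246.8, 210.2]
eef_rot: [0.062, 0.998, -0.002, 0.005]
ft_force: [0.3, -0.4, 0.5]
finger_gap: 0.0
finger_force: 0.0
```

```bash
python3 - <<'E'
from h import *
s=arm.get_state();print(s['ee_pos'],yaw_now(s))
w=snap('wrist');cv2.imwrite('pics/w15.png',w[:,:,::-1]);g=cv2.cvtColor(w,cv2.COLOR_RGB2GRAY)
L=lambda x,y,a=np.radians(-7.2):(569.2+x*np.cos(a)-y*np.sin(a),-290.6+x*np.sin(a)+y*np.cos(a))
for n,x in(('on',31),('off',-31)):
    u,v=w2p('wrist',[[*L(x,45),103]])[0];print(n,u,v,g[int(v)-4:int(v)+5,int(u)-4:int(u)+5].mean() if 0<v<470 else None)
t=snap('top');g=cv2.cvtColor(t,cv2.COLOR_RGB2GRAY)
for n,x in(('on',31),('off',-31)):
    u,v=w2p('top',[[*L(x,45),101]])[0];print('top',n,u,v,g[int(v)-1:int(v)+2,int(u)-4:int(u)+5].mean())
plan([(563.4,-335.5,195,172.8,0,45),(563.4,-335.5,76,172.8,0,35,1),(563.4,-335.5,76,172.8,-1,20,5)])
E
```

```text
[ 584.96323043 -246.78968057  210.16376499] 172.862675652791
on 314.66357704760736 276.9560498988991 67.09876543209876
off 314.65277718550203 168.9331408014133 115.35802469135803
top on 422.5734755361837 218.76437442548283 110.70370370370371
top off 419.4876062356973 243.7253104338804 80.14814814814815
[[0.006,-0.061,0.006,0,0,0.0001,0],[0.006,-0.061,0.007,0,0,0.0001,0],[0.006,-0.06,0.006,0,0,0.0001,0],[0,0,0.06,0,0,0,0],[0,0,0.059,0,0,0,0],[0,0,0.06,0,0,0,0],[0,0,0.059,0,0,0,0],[0,0,0,0,0,0,0]]
[[0,0,0,0,0,0,-1],[0,0,0,0,0,0,-1],[0,0,0,0,0,0,-1],[0,0,0,0,0,0,-1],[0,0,0,0,0,0,-1]]
```

```bash
python3 - <<'E'
from h import *
w=snap('wrist');g=cv2.cvtColor(w,cv2.COLOR_RGB2GRAY)
for r in range(110,340,10): print(r,g[r,230:420:10].tolist())
print([(round(d['score'],2),d['xy']) for d in arm.outline_of('isolator','wrist')])
E
```

```text
110 [191, 187, 169, 184, 192, 193, 195, 195, 193, 187, 198, 199, 199, 198, 196, 195, 195, 192, 191]
120 [174, 173, 188, 190, 190, 190, 191, 192, 191, 192, 185, 189, 190, 191, 193, 194, 193, 191, 190]
130 [120, 120, 120, 120, 120, 123, 123, 121, 123, 124, 123, 124, 126, 127, 128, 194, 192, 192, 189]
140 [119, 119, 119, 118, 119, 121, 120, 121, 122, 121, 122, 124, 124, 125, 126, 192, 192, 191, 190]
150 [118, 120, 118, 117, 119, 120, 121, 119, 120, 121, 122, 121, 121, 124, 126, 180, 191, 190, 190]
160 [117, 117, 118, 117, 119, 118, 121, 117, 118, 118, 119, 119, 122, 121, 125, 192, 183, 181, 189]
170 [117, 118, 116, 116, 117, 116, 117, 117, 116, 116, 117, 119, 121, 122, 124, 194, 192, 189, 171]
180 [116, 117, 116, 117, 118, 117, 118, 118, 116, 116, 118, 118, 121, 121, 123, 193, 193, 191, 189]
190 [116, 116, 117, 116, 117, 80, 80, 80, 80, 80, 81, 82, 83, 120, 121, 195, 194, 193, 191]
200 [117, 119, 118, 116, 116, 79, 79, 80, 83, 83, 81, 83, 84, 118, 122, 195, 194, 194, 192]
210 [221, 120, 118, 116, 116, 79, 80, 79, 150, 148, 82, 82, 85, 120, 122, 196, 195, 194, 193]
220 [118, 119, 119, 11
[... 444 characters left out ...]
0, 122, 197, 196, 195, 192]
270 [122, 122, 122, 120, 121, 50, 49, 49, 50, 51, 54, 55, 93, 120, 123, 197, 196, 195, 193]
280 [127, 125, 123, 123, 124, 74, 75, 75, 78, 77, 80, 81, 100, 122, 165, 196, 196, 195, 192]
290 [199, 199, 199, 186, 198, 60, 49, 85, 84, 50, 86, 55, 155, 197, 197, 197, 196, 194, 193]
300 [198, 198, 198, 198, 177, 196, 159, 85, 84, 48, 85, 160, 160, 198, 197, 196, 196, 195, 192]
310 [196, 197, 197, 199, 198, 45, 45, 84, 80, 46, 85, 51, 55, 193, 197, 196, 195, 194, 190]
320 [196, 196, 197, 197, 197, 57, 59, 84, 78, 43, 85, 70, 64, 121, 196, 197, 195, 194, 176]
330 [194, 195, 195, 197, 143, 42, 42, 83, 76, 41, 83, 76, 49, 53, 197, 196, 195, 193, 184]
[(0.7, [312.4, 268.7])]
```

The pixel rows show the steel bar leading from its slot (row 205) to the grip at row 275, so the lever is on. Selector next.

Call:
{"method": "send_rows", "body": {"plan": [[0.006,-0.061,0.006,0,0,0,0],[0.006,-0.061,0.007,0,0,0,0],[0.006,-0.06,0.006,0,0,0,0],[0,0,0.06,0,0,0,0],[0,0,0.06,0,0,0,0],[0,0,0.059,0,0,0,0],[0,0,0.058,0,0,0,0],[0,0,0,0,0,0,0]]}}

```text
time: 39.4
ee_pos: [562.6, -335.0, 74.0]
eef_rot: [0.062, 0.998, 0.0, -0.0]
ft_force: [-0.4, 0.3, 0.5]
finger_gap: 42.5
finger_force: 0.0
```

Call:
{"method": "send_rows", "body": {"plan": [[0,0,0,0,0,0,-1],[0,0,0,0,0,0,-1],[0,0,0,0,0,0,-1],[0,0,0,0,0,0,-1],[0,0,0,0,0,0,-1]]}}

```text
time: 39.9
ee_pos: [562.6, -335.7, 74.7]
eef_rot: [0.062, 0.998, -0.0, -0.001]
ft_force: [-0.8, -3.5, -0.1]
finger_gap: 9.1
finger_force: 61.5
```

Call:
{"method": "send_rows", "body": {"plan": [[0,0,0,0,0,0.044,-1],[0,0,0,0,0,0.044,-1],[0,0,0,0,0,0.044,-1],[0,0,0,0,0,0.044,-1],[0,0,0,0,0,0.044,-1],[0,0,0,0,0,0.044,-1],[0,0,0,0,0,0.044,-1],[0,0,0,0,0,0.044,-1]]}}

```text
time: 40.7
ee_pos: [563.0, -335.3, 74.7]
eef_rot: [0.58, 0.815, -0.0, -0.0]
ft_force: [1.1, -3.9, -2.5]
finger_gap: 9.5
finger_force: 61.5
```

Call:
{"method": "send_rows", "body": {"plan": [[0,0,0,0,0,0.044,-1],[0,0,0,0,0,0.044,-1],[0,0,0,0,0,0.044,-1],[0,0,0,0,0,0,-1],[0,0,0,0,0,0,0],[0,0,0,0,0,0,0],[0,0,0,0,0,0,0]]}}

```text
time: 41.4
ee_pos: [563.1, -334.7, 75.4]
eef_rot: [0.732, 0.681, 0.0, -0.0]
ft_force: [-0.0, 0.3, 0.5]
finger_gap: 42.5
finger_force: 0.0
```

Call:
{"method": "send_rows", "body": {"plan": [[0,0,-0.04,0,0,0,0],[0,0,-0.08,0,0,0,0],[0,0,-0.08,0,0,0,0],[0,0,-0.07,0,0,0,0],[0,0,0,0,0,0,0],[0,0,0,0,0,0,0]]}}

```text
time: 42.0
ee_pos: [563.5, -335.2, 211.9]
eef_rot: [0.732, 0.681, 0.0, 0.001]
ft_force: [0.0, 0.0, -0.9]
finger_gap: 42.6
finger_force: 0.0
```

```bash
python3 - <<'E'
from h import *
s=arm.get_state();print(s['ee_pos'],yaw_now(s),s['time'])
w=snap('wrist');g=cv2.cvtColor(w,cv2.COLOR_RGB2GRAY)
u,v=w2p('wrist',[[563,-335,70]])[0].astype(int);print(u,v)
for r in range(v-60,v+61,8): print(r,g[r,u-60:u+61:8].tolist())
print([(round(d['score'],2),d['xy']) for d in arm.outline_of('isolator','wrist')])
for n in('mug','spice_jar','oil','tea_tin','bowl'):
    for c in('scene',):
        if n=='mug':snap('scene')
        print(n,[d['xy'] for d in arm.outline_of(n,'scene')[:1]])
L=lambda x,y,a=np.radians(-7.2):(569.2+x*np.cos(a)-y*np.sin(a),-290.6+x*np.sin(a)+y*np.cos(a))
print([w2p('wrist',[[*L(x,45),101]])[0].round() for x in(31,-31)])
E
```

```text
[ 563.49859218 -335.15482887  211.90607228] 85.80959395938284 42.0
317 227
167 [111, 110, 110, 110, 108, 108, 110, 170, 194, 110, 110, 112, 111, 113, 115, 117]
175 [111, 110, 110, 110, 109, 110, 108, 136, 155, 109, 110, 111, 112, 113, 113, 116]
183 [112, 110, 110, 110, 109, 109, 108, 98, 104, 109, 111, 112, 111, 112, 114, 116]
191 [113, 111, 111, 110, 110, 63, 67, 42, 43, 68, 86, 110, 111, 112, 115, 116]
199 [113, 112, 111, 112, 67, 66, 66, 105, 71, 66, 68, 90, 111, 112, 114, 115]
207 [114, 113, 110, 86, 66, 65, 65, 126, 64, 65, 67, 66, 112, 113, 114, 115]
215 [214, 111, 112, 65, 64, 64, 63, 140, 61, 65, 64, 66, 110, 112, 113, 115]
223 [118, 111, 113, 64, 63, 63, 62, 61, 58, 64, 63, 65, 106, 111, 115, 115]
231 [113, 112, 111, 63, 62, 62, 60, 61, 56, 63, 63, 65, 112, 112, 114, 115]
239 [115, 114, 112, 105, 62, 62, 57, 60, 53, 63, 64, 64, 113, 113, 114, 115]
247 [114, 114, 114, 111, 74, 61, 56, 60, 53, 62, 63, 113, 114, 113, 115, 116]
255 [114, 114, 113, 113, 113, 108, 56, 60, 55, 85, 112, 113, 115, 113, 114, 114]
263 [114, 114, 113, 114, 114, 113, 103, 68, 87, 113, 113, 112, 112, 114, 116, 117]
271 [174, 169, 162, 154, 147, 131, 124, 117, 113, 113, 114, 114, 114, 114, 116, 117]
279 [182, 181, 181, 181, 180, 180, 179, 180, 180, 181, 181, 182, 182, 181, 182, 182]
287 [182, 182, 181, 180, 179, 179, 180, 180, 180, 180, 181, 181, 182, 182, 181, 180]
[(0.91, [373.9, 79.5]), (0.73, [253.8, 404.9])]
mug [[499.2, 256.3]]
spice_jar [[395.2, 233.3]]
oil [[373.2, 315.3]]
tea_tin [[320.7, 330.2]]
bowl [[228.4, 321.0]]
[array([386.,  80.]), array([269.,  73.])]
```

```bash
python3 -c "
from cell import arm
print(arm.job_done())"
```

```text
the job is handed in; nothing more can be done
None
```

The packs are swapped and the job is handed in: both charged packs lie flat in the tray, the two flat packs are fully home in bays 1 and 3, and the isolator was flipped on before the selector went back to charge (42 s used).

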